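Put the thin glass jar away in the flap box

TASK

Put the rectangular amber glass jar, which stands squeezed between the kettle and the round jar, upright on the floor of the bamboo box, and fold the box's flap fully shut over it. The jar's glass is very thin: grip it with no more than 15 N, never press or knock it against anything with more than 25 N, and do not drop it. Leave the kettle, the round jar, the carafe and the scoop undisturbed, and let go of everything at the end.

Things in the scene. Friction and masses are not known exactly. Their poses are not given: they have to be found in the camera images.
- jar: Thin amber glass block-shaped jar, flush cork top: 62 mm (x) by 44 mm (y), 95 mm tall, 0.2-0.33 kg. Origin: centre of underside, z up; a half turn is no matter. On the board its narrow ends (x faces) are 6 mm from its neighbours: grip it across the 44 mm. In the box only the narrow ends can be held: set it down between and regrasp.
- board: Fixed dark wooden serving board, 290 mm along its x by 130 mm along its y, 8 mm thick. Origin on its underside, 10 mm from the middle of its length: it reaches from x = -155 to +135 mm. The jar stands at its origin, the kettle at x = -92 mm, the round jar at x = +82 mm.
- box: Fixed bamboo box, open top: outside 144 mm (x) by 64 mm (y), 114 mm tall; walls and floor 6 mm; inside 132 by 52 mm, 108 mm deep. Origin: centre of its underside. The jar fits with its long side along the box's x, 4 mm to spare on each y side, its top 13 mm below the rim; letting it fall in would break it.
- box_floor (a point): Centre of the upper face of the box's floor (6 mm above the table); axes as the box's.
- flap_hinge (a point): Middle of the flap's hinge line, on the top of the box's +y wall, at y = +32 mm and z = 114 mm of the box; the hinge line runs along the box's x. Axes as the box's.
- flap (a joint): Angle of the flap, a bamboo board 144 by 64 by 8 mm hinged at flap_hinge: 0 = shut, flat on the rim (top face 8 mm over the rim); pi/2 = upright; 2.7 = stop, leaning far out on the +y side. Starts open at 2.1 to 2.5. It stays where it is left and takes 1 to 2 N at its free edge along its arc; a level push at the edge can jam, so lift it along the arc.
- flap_edge (a point): Middle of the flap's free edge, 64 mm from the hinge line, in the middle of its thickness.
- kettle: Matte white kettle, leave alone: body 110 mm across at the foot, narrower above, 104 mm tall with a knob to 117 mm; a handle reaches 105 mm to its -x, a spout 100 mm to its +y. Origin at the centre of its underside.
- round_jar: Open round amber glass jar, leave alone: 90 mm across, 100 mm tall. Origin at the centre of its underside.
- carafe: Narrow glass carafe, 72 mm across and 195 mm tall, on a round cork trivet (120 mm across, 8 mm thick), leave alone. Origin at the centre of its underside.
- scoop: Steel scoop lying on the table, leave alone: 150 mm long along its x (from -75 to +75 mm), bowl at +x 55 by 42 mm and 24 mm tall, the handle 14 mm wide. Origin at the middle of its length, on the underside.
- table: The fixed concrete-topped table; its top is the work surface at height 0.
Things that resemble listed ones, but are neither listed nor needed, are in the scene too. Leave any black, purple or red look-alike of the box alone.

How it is judged:
By the outcome, as a careful person would: the job done as asked, in the order asked, and still so for the second after the job is handed in, with the robot touching nothing.
It also fails if it takes over 72 s, if anything falls off the work surface, if the arm or the gripper's body presses on something with over 40 N, if the wrist force passes 120 N, or if a joint passes its speed limit or range.

ROBOT

A 7-joint arm with a two-finger parallel gripper is mounted at the origin on the work surface. World frame = base frame: x ahead of the robot, y to its left, z up, the work surface at z = 0. Lengths are in mm, angles in rad, forces in N, time in s.
With the tool pointing down it reaches from about 400 to 750 mm from the base axis. Payload 19.5 kg.
Tool frame: the origin (TCP) lies midway between the tips of the shut fingers; the grasp point (between the pads) lies manip.grip_depth behind it (manip.grip_depth is the distance from the TCP to the grasp point, in mm); y points along the fingers, x is the direction in which the jaws open and shut, and the axes are right-handed (so a half turn about y gives the same grasp; the last joint's range is limited). The gripper opens to 85 mm and grips with 20 to 120 N. Pads are 22 mm wide; open, the fingers measure 114 mm over their backs; the gripper's body (76 mm by 85 mm) begins 54 mm behind the grasp point. The pads swing forward as they close: fully open they stand 13 mm farther back than shut.
Start: joints at [1.06, 0.707, -0.028, 1.485, 0.022, 0.951, -0.075], TCP at [259.783, -512.94, 231.268] pointing down, gripper open.
Joint ranges: [-2.71, 2.71], [-0.32, 2.16], [-1.57, 1.52], [0, 2.45], [-1.46, 4.6], [0, 2.02], [-2.83, 2.83]. Speed limits (rad/s): [1.89, 1.89, 2.57, 2.57, 3.01, 3.01, 3.01].

INTERFACE

Orientations are given as a unit quaternion [x, y, z, w].
In Python, from station import manip gives the robot as it stands.
- The arm moves only by the tool servo_tool, never from a script. Its argument "rows" is a list of rows, each an object with "rot": the turn, a rotation vector about the tool's x, y, z normalised to -1 to 1, where 1 is 0.5 rad, a list of three; "offset": the shift along the tool's x, y, z normalised to -1 to 1, where 1 is 600 mm, a list of three; "hand": the closure, from 0 (fully open) to 1 (shut). In form: [{"rot": [rx, ry, rz], "offset": [dx, dy, dz], "hand": hand}, ...]. A call has 1 to 8 rows; each row is the pose to reach, as a shift and turn from the pose measured when the call began, along the tool's axes at that moment; what a row does not reach only later rows make up. A row lasts 1/10 s, in which the tool goes at most 50 mm and 8.59 degrees, less where a joint would pass 70% of its speed; a pose out of reach is approached as far as the arm can. A call with a number of a shift or a turn outside -1 to 1 is refused whole. A call with a gripper value outside its range is refused whole. The fingers move at their own pace and stop on an object; the grip force is fixed at half the most. Time passes only in rows, so rows that repeat a pose let the fingers close. It gives the time, the measured TCP pose, the force and the opening at its end, in the units of the state.
- manip.read_state(): the state, without advancing time (a new reading comes with each control period).
- manip.capture(name): name is "side" or "top" or "wrist"; returns a dict with "image" (420x560x3 uint8, red, green, blue), "fx", "fy", "cx", "cy" (pixels), "k1" (the pictures are not rectified: a ray, as slopes to the right and down, at radius r is drawn at 1 + k1 r^2 times it, then the intrinsics apply), "origin" and "attitude" of the camera in the world. Camera axes: x right, y down, z forward; pixel columns grow to the right and rows downward; lengths in mm; the calibration is good to about 2 mm. A picture is of the moment at which its call begins. There is no depth.
- manip.hand_in(): hands the job in, once; it reports no verdict.
The state is a dict: "t": time; "q": joint angles; "joint_velocities": joint speeds; "tau": joint torques, N m; "position": TCP position; "ee_rot": TCP orientation; "force": force on the tool from outside, world axes, zero at the start; "moment": the same for the moment, N m; "finger_gap": opening from 0.0 (shut) to 1.0 (fully open).
Only numpy, scipy, OpenCV 4.12 (cv2) and the standard library are available. Lean on these libraries where they do the work, as an engineer would, in place of code of your own. Each camera call takes 0.05 s, during which the arm holds its last target.

## Working session

There is one attempt and no reset: what is moved stays moved. The work goes in short steps, Python scripts to look and compute and a tool call to move; the robot and the scene stay as the last step left them, time stands still between calls to the robot, and variables do not carry over. Pictures are saved under pics/ and viewed, and the job is handed in when it is done.

Besides the shell and the picture viewer there is one more tool, called as name([rows], argument=value, ...), one row to a line, values as JSON. servo_tool: Moves the arm, as the interface text tells. Its arguments: {"type":"object","properties":{"rows":{"type":"array","items":{"type":"object","properties":{"rot":{"type":"array","items":{"type":"number","minimum":-1,"maximum":1}},"offset":{"type":"array","items":{"type":"number","minimum":-1,"maximum":1}},"hand":{"type":"number"}}}}},"required":["rows"]}

```bash
ls; mkdir -p pics; python3 - <<'E'
from station import manip
import cv2
print(manip.read_state(), manip.grip_depth)
for n in ["side","top","wrist"]:
    c=manip.capture(n); cv2.imwrite(f"pics/{n}0.png",c["image"][:,:,::-1]); print(n,{k:v for k,v in c.items() if k!="image"})
E
```

```text
pics
{'t': 0.0, 'q': array([ 1.06028171,  0.70709191, -0.02765168,  1.48498725,  0.02197588,
        0.95091367, -0.07550812]), 'joint_velocities': array([ 0.00076836,  0.00083156,  0.00046207, -0.00026088,  0.00095651,
       -0.00064253,  0.00141226]), 'tau': array([-1.01112757e-04, -8.83210230e+01,  1.23467010e+00, -2.36168844e+01,
        1.69953809e-02,  6.57475131e-03,  1.08448860e-04]), 'position': array([ 259.70173771, -512.71423583,  230.83628062]), 'ee_rot': array([-0.60225462,  0.37052156, -0.36986147,  0.60266545]), 'force': array([ 0.89995943,  0.26489512, -0.18012823]), 'moment': array([-0.01467248, -0.02220151,  0.01618427]), 'finger_gap': 1.000545071262168} 18.700000000000003
side {'fx': 396.5074479193528, 'fy': 396.5074479193528, 'cx': 278.57495717137454, 'cy': 208.4729272828476, 'k1': -0.04164410836959285, 'origin': array([376.67641387, 989.76400278, 656.44498537]), 'attitude': array([-0.09521691,  0.86856608, -0.4837099 ,  0.0505117 ])}
top {'fx': 383.3031292568796, 'fy': 383.3031292568796, 'cx': 288.2305572452218, 'cy': 212.1737806896662, 'k1': -0.09974312954412125, 'origin': array([403.3056145 ,  83.23100718, 978.50679619]), 'attitude': array([-0.69763018,  0.71105063, -0.06727061,  0.05651379])}
wrist {'fx': 348.2524240823194, 'fy': 348.2524240823194, 'cx': 278.52657314505484, 'cy': 209.2116381359589, 'k1': -0.07368588269894216, 'origin': array([ 336.27248346, -475.10812421,  373.79906063]), 'attitude': array([ 0.84037212, -0.5158662 , -0.08806208,  0.14107385])}
```

View pics/side0.png

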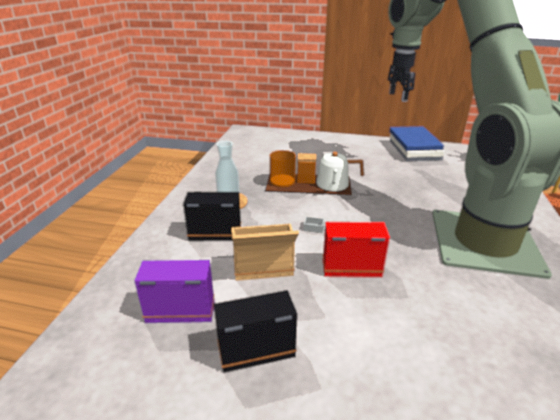

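View pics/top0.png

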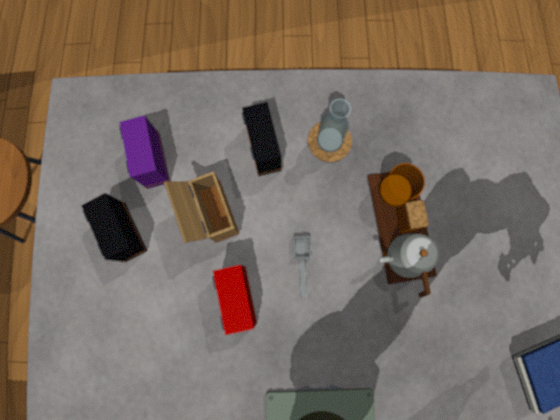

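View pics/wrist0.png

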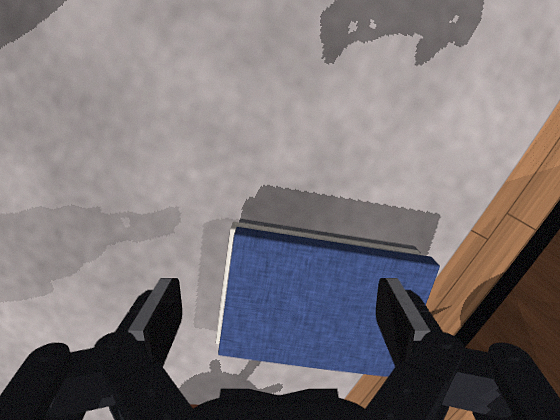

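```bash
cat > h.py <<'E'
import numpy as np, cv2
from scipy.spatial.transform import Rotation as R
from station import manip
def K(c): return np.array([[c["fx"],0,c["cx"]],[0,c["fy"],c["cy"]],[0,0,1.]]), np.array([c["k1"],0,0,0,0.])
def ray(c,uv):
    k,d=K(c); p=cv2.undistortPoints(np.array(uv,float).reshape(-1,1,2),k,d)[:,0]
    v=np.c_[p,np.ones(len(p))]; return R.from_quat(c["attitude"]).apply(v)
def plane(c,uv,z):
    v=ray(c,uv); o=c["origin"]; return o+v*((z-o[2])/v[:,2])[:,None]
def proj(c,P):
    k,d=K(c); p=R.from_quat(c["attitude"]).inv().apply(np.array(P,float).reshape(-1,3)-c["origin"])
    return cv2.projectPoints(p.reshape(-1,1,3),np.zeros(3),np.zeros(3),k,d)[0][:,0]
def cap(n): return manip.capture(n)
def save(c,name,x0=0,y0=0,w=560,h=420,s=1,pts=None):
    im=c["image"][:,:,::-1].copy()[y0:y0+h,x0:x0+w]
    im=cv2.resize(im,None,fx=s,fy=s,interpolation=cv2.INTER_CUBIC)
    if pts is not None:
        for p in pts: cv2.circle(im,tuple(int(round((q+.5-o)*s)) for q,o in zip(p,(x0,y0))),2,(0,255,0),-1)
    cv2.imwrite(f"pics/{name}.png",im)
E
python3 - <<'E'
from h import *
import pickle
c=cap("top"); s=cap("side"); pickle.dump((c,s),open("cs.pkl","wb"))
save(c,"t_jar",360,150,100,150,5.3//1); save(c,"t_box",155,160,100,90,6)
save(s,"s_box",220,210,100,80,7);save(s,"s_jar",255,135,120,70,6)
E
cd pics; python3 -c "
import cv2
for n in ['t_jar','t_box','s_box','s_jar']: print(cv2.imread(n+'.png').shape)"
```

```text
(750, 500, 3)
(540, 600, 3)
(560, 700, 3)
(420, 720, 3)
```

View pics/t_box.png

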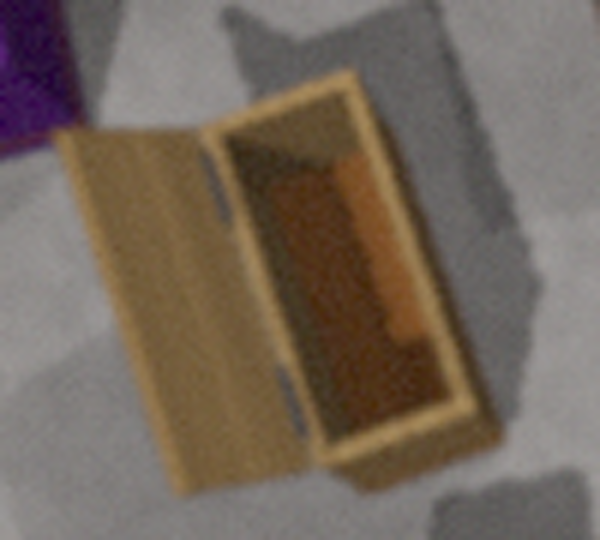

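View pics/s_box.png

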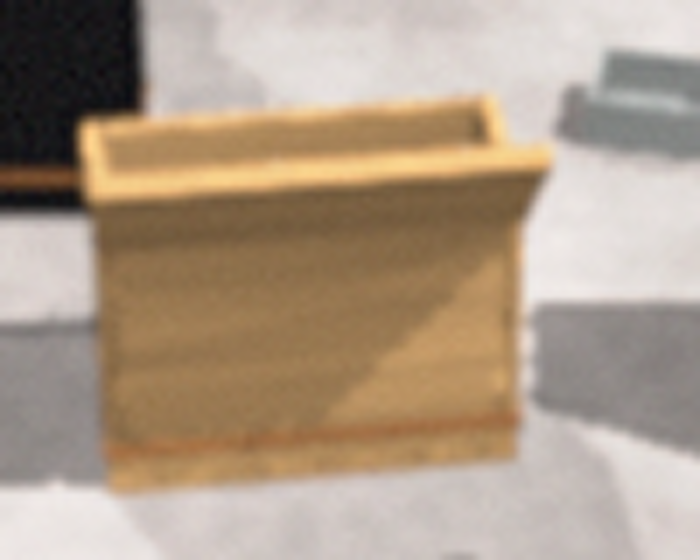

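View pics/s_jar.png

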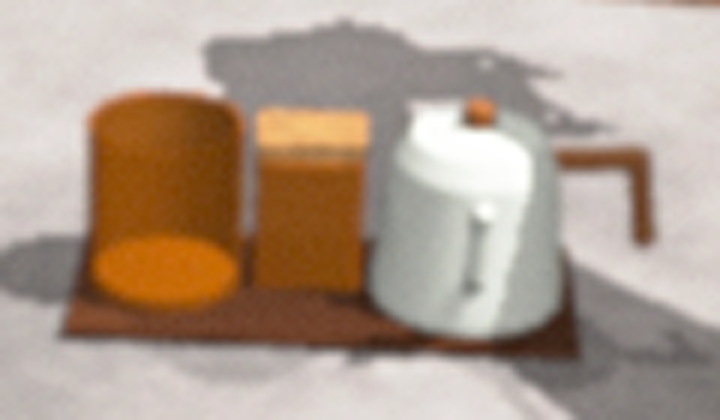

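```bash
python3 -c "
from h import *
import pickle
c,s=pickle.load(open('cs.pkl','rb'))
save(c,'t_jar2',365,160,80,130,4)"
```

```text
(no output)
```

View pics/t_jar2.png

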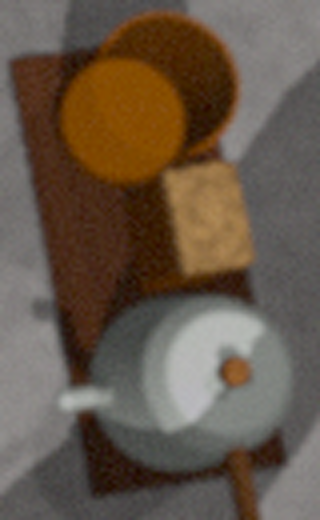

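```bash
python3 - <<'E'
from h import *
import pickle
c,s=pickle.load(open('cs.pkl','rb'))
def un(p,o,sc): return (np.array(p,float)+.5)/sc-.5+np.array(o)
def rect(name,p,z):
    P=plane(c,p,z); print(name,P.round(1)[:,:2].tolist(),'cen',P[:,:2].mean(0).round(1),'sides',[round(np.linalg.norm(P[i]-P[i-1]),1) for i in range(len(P))])
    return P
B=rect('box rim',un([(207,132),(352,72),(475,405),(322,462)],(155,160),6),114)
J=rect('jar top',un([(165,172),(235,160),(253,265),(185,277)],(365,160),4),103)
D=rect('board',un([(12,58),(90,494),(284,462)],(365,160),4),8)
for n,a,b in [('box',B[3]+B[2],B[0]+B[1]),('jar',J[3]+J[2],J[0]+J[1])]:
    d=b-a; print(n,np.degrees(np.arctan2(d[1],d[0])))
d=D[0]-D[1]; print('board',np.degrees(np.arctan2(d[1],d[0])))
ang=np.arctan2(d[1],d[0]); ex=np.array([np.cos(ang),np.sin(ang)]);ey=np.array([-ex[1],ex[0]])
mid=(D[0]+D[1])[:2]/2; print('board origin', mid+10*ex-65*ey)
# flap free edge endpoints in both views -> triangulate
ft=un([(58,130),(182,493)],(155,160),6)
fs=un([(545,160),(92,190)],(220,210),7)  # rough
for a,b in [(0,1),(1,0)]:
    r1=ray(c,[ft[a]])[0]; r2=ray(s,[fs[b]])[0]
    A=np.c_[r1,-r2]; t,res,_,_=np.linalg.lstsq(A,s["origin"]-c["origin"],rcond=None)
    print('flap',(c["origin"]+t[0]*r1).round(1),(s["origin"]+t[1]*r2).round(1))
# jar in side view: cork top corners
js=un([(258,108),(372,108),(368,152),(258,152)],(255,135),6); print('jar side',plane(s,js,103).round(1).tolist())
bs=un([(108,488),(518,455)],(220,210),7); print('box side bottom',plane(s,bs,0).round(1).tolist())
E
```

```text
box rim [[632.9, 298.3], [655.9, 242.0], [524.1, 193.1], [503.3, 251.1]] cen [579.  246.1] sides [np.float64(137.9), np.float64(60.8), np.float64(140.6), np.float64(61.6)]
jar top [[576.2, -210.2], [582.8, -253.4], [519.7, -259.1], [513.5, -217.5]] cen [ 548. -235.] sides [np.float64(63.1), np.float64(43.7), np.float64(63.3), np.float64(42.0)]
board [[673.3, -145.0], [388.8, -179.2], [404.9, -306.9]] cen [ 489.  -210.4] sides [np.float64(313.5), np.float64(286.6), np.float64(128.7)]
box 20.16416860141966
jar 5.919846128322572
board 6.866261798212528
board origin [ 548.73170358 -225.43391562]
flap [622.  341.8 162.2] [616.7 341.1 160.6]
flap [487.7 292.8 159. ] [485.5 292.6 158.8]
jar side [[580.0, -252.9, 103.0], [516.3, -267.6, 103.0], [510.4, -207.7, 103.0], [569.6, -194.1, 103.0]]
box side bottom [[634.2, 298.9, 0.0], [497.8, 250.5, 0.0]]
```

```bash
cat >> h.py <<'E'
def st():
    s=manip.read_state(); return s, s["position"], R.from_quat(s["ee_rot"])
def show():
    s,p,r=st(); m=r.as_matrix(); print('t',round(s['t'],2),'p',p.round(1),'yaw(x axis)',np.degrees(np.arctan2(m[1,0],m[0,0])).round(1),'appr',m[:,1].round(3),'F',s['force'].round(1),'gap',round(s['finger_gap'],4),'q',s['q'].round(2))
def downR(yaw,rad=False):
    if not rad: yaw=np.radians(yaw)
    x=np.array([np.cos(yaw),np.sin(yaw),0]); y=np.array([0,0,-1.]); return R.from_matrix(np.c_[x,y,np.cross(x,y)])
def go(P,Rt):
    s,p,r=st(); d=r.inv().apply(np.array(P,float)-p); w=(r.inv()*Rt).as_rotvec()
    print('offset',(d/600).round(4).tolist(),'rot',(w/.5).round(4).tolist(),'dist',np.linalg.norm(d).round(1),'deg',np.degrees(np.linalg.norm(w)).round(1))
E
python3 - <<'E'
from h import *
import pickle
show(); s,p,r=st(); print(r.as_matrix().round(3))
c,sd=pickle.load(open('cs.pkl','rb'))
wr=[336.27-259.78,-475.1+512.9,373.8-231.27]; print('wristcam in tool',r.inv().apply(wr))
print(R.from_quat([ 0.84037212, -0.5158662 , -0.08806208,  0.14107385]).as_matrix().round(3))
print('scoop',plane(c,[(303,235),(303,297)],5),'carafe trivet',plane(c,[(330,141)],8))
go([520,-235,300],downR(6+90)); go([520,-235,300],downR(6-90))
# jar projected check
for name,cen in [('a',(548,-235)),('b',(548.7,-225.4))]:
    a=np.radians(6); ex=np.array([np.cos(a),np.sin(a),0]);ey=np.array([-ex[1],ex[0],0])
    P=[np.array([*cen,z])+sx*31*ex+sy*22*ey for z in (8,103) for sx in(-1,1) for sy in(-1,1)]
    save(c,'jt'+name,365,160,80,130,4,proj(c,P)); save(sd,'js'+name,255,135,120,70,6,proj(sd,P))
a=[cv2.imread(f'pics/jt{n}.png') for n in 'ab']; cv2.imwrite('pics/jt.png',np.hstack(a))
a=[cv2.imread(f'pics/js{n}.png')[60:360,150:500] for n in 'ab']; cv2.imwrite('pics/js.png',np.hstack(a))
E
```

```text
t 0.25 p [ 259.7 -512.9  231.1] yaw(x axis) -63.1 appr [-0.  0. -1.] F [ 0.3 -0.2 -0.2] gap 0.9978 q [ 1.06  0.71 -0.03  1.48  0.02  0.95 -0.08]
[[ 0.452 -0.     0.892]
 [-0.892  0.     0.452]
 [-0.    -1.    -0.   ]]
wristcam in tool [   0.77018203 -142.53163768   85.31412592]
[[ 0.452 -0.842 -0.294]
 [-0.892 -0.428 -0.146]
 [-0.002  0.328 -0.945]]
scoop [[515.67988664  30.06706913   5.        ]
 [359.96161585  34.09902295   5.        ]] carafe trivet [[766.45835173 -49.03545387   8.        ]]
offset [-0.2173, -0.1148, 0.5962] rot [-0.0012, -5.5551, -0.0003] dist 386.9 deg 159.1
offset [-0.2173, -0.1148, 0.5962] rot [0.0002, 0.7281, -0.0009] dist 386.9 deg 20.9
```

View pics/jt.png

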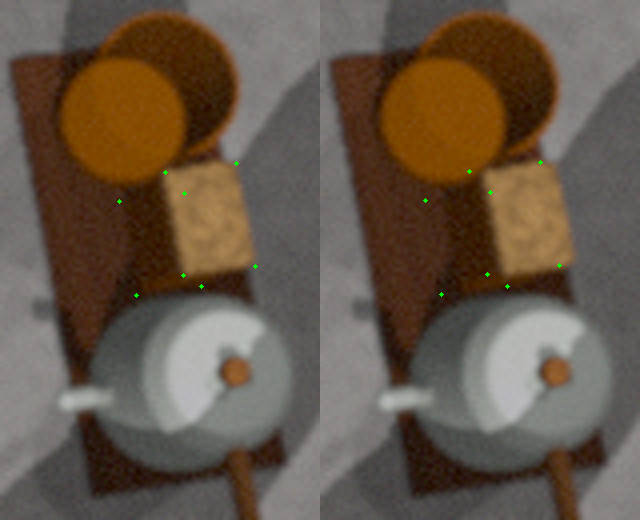

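View pics/js.png

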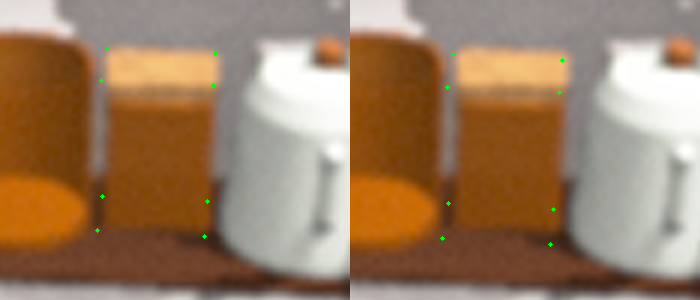

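```bash
python3 - <<'E'
from h import *
go([547,-234,225],downR(-84))
E
```

```text
offset [-0.1984, 0.0102, 0.6371] rot [0.0002, 0.7281, -0.0009] dist 400.4 deg 20.9
```

servo_tool([
  {"offset": [-0.1984,0.0102,0.6371],"rot": [0,0.728,0],"hand": 0.3},
  {"offset": [-0.1984,0.0102,0.6371],"rot": [0,0.728,0],"hand": 0.3},
  {"offset": [-0.1984,0.0102,0.6371],"rot": [0,0.728,0],"hand": 0.3},
  {"offset": [-0.1984,0.0102,0.6371],"rot": [0,0.728,0],"hand": 0.3},
  {"offset": [-0.1984,0.0102,0.6371],"rot": [0,0.728,0],"hand": 0.3},
  {"offset": [-0.1984,0.0102,0.6371],"rot": [0,0.728,0],"hand": 0.3},
  {"offset": [-0.1984,0.0102,0.6371],"rot": [0,0.728,0],"hand": 0.3},
  {"offset": [-0.1984,0.0102,0.6371],"rot": [0,0.728,0],"hand": 0.3},
])

```text
t: 1.05
position: [547.9, -232.5, 225.1]
ee_rot: [-0.525, 0.473, -0.473, 0.526]
force: [0.7, -0.9, -0.8]
finger_gap: 0.701
```

```bash
python3 - <<'E'
from h import *
show()
E
```

```text
t 1.05 p [ 547.9 -232.5  225.1] yaw(x axis) -84.0 appr [-0.  0. -1.] F [ 0.7 -0.9 -0.8] gap 0.7011 q [ 0.28  0.75  0.15  1.42 -0.12  0.98 -1.01]
```

```bash
python3 - <<'E'
from h import *
import pickle
c=cap("wrist"); save(c,"w1"); pickle.dump(c,open("w1.pkl","wb"))
print(proj(c,[[547,-234,103]]), c["origin"])
E
```

```text
[[280.0365742  202.72195884]] [ 633.12477359 -224.14503202  367.94242749]
```

View pics/w1.png

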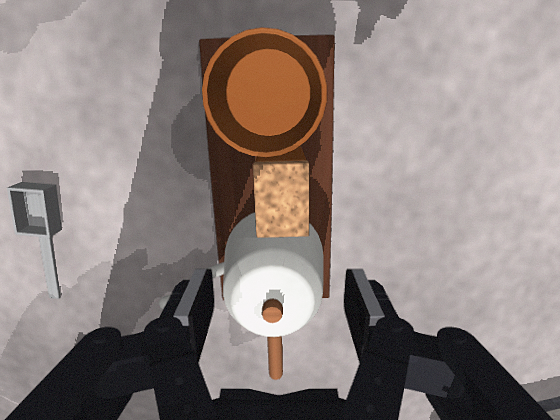

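```bash
python3 - <<'E'
from h import *
import pickle
c=pickle.load(open("w1.pkl","rb")); im=c["image"]
hsv=cv2.cvtColor(im,cv2.COLOR_RGB2HSV); 
print(im[200,280],hsv[200,280],hsv[170,280],hsv[245,280],hsv[150,290])
m=((hsv[...,2]>140)&(hsv[...,1]>60)&(hsv[...,1]<185)&(hsv[...,0]<25)).astype(np.uint8); m[:155]=0;m[245:]=0;m[:,:240]=0;m[:,320:]=0
m=cv2.morphologyEx(cv2.morphologyEx(m,cv2.MORPH_CLOSE,np.ones((9,9))),cv2.MORPH_OPEN,np.ones((7,7)))
ct=max(cv2.findContours(m,0,cv2.CHAIN_APPROX_NONE)[0],key=cv2.contourArea)
b=cv2.minAreaRect(ct); p=cv2.boxPoints(b); print(b,p)
for q in (p,[(254,161),(308,161),(308,236),(255,237)]):
    P=plane(c,q,103); print(P.round(1).tolist(),P.mean(0).round(1),[np.linalg.norm(P[i]-P[i-1]).round(1) for i in range(4)])
    i=np.argsort(P[:,0]); d=P[i[2]]+P[i[3]]-P[i[0]]-P[i[1]]; print(np.degrees(np.arctan2(d[1],d[0])))
E
```

```text
[230 180 130] [ 15 111 230] [ 14 114 206] [ 24  10 134] [ 12 172 160]
((281.0, 196.0), (82.0, 54.0), 90.0) [[254. 155.]
 [308. 155.]
 [308. 237.]
 [254. 237.]]
[[583.1, -210.1, 103.0], [587.5, -251.2, 103.0], [519.7, -260.2, 103.0], [515.0, -215.7, 103.0]] [ 551.3 -234.3  103. ] [np.float64(68.4), np.float64(41.4), np.float64(68.4), np.float64(44.8)]
6.171874979559623
[[578.5, -210.5, 103.0], [582.9, -251.8, 103.0], [520.6, -260.1, 103.0], [515.1, -216.5, 103.0]] [ 549.3 -234.7  103. ] [np.float64(63.7), np.float64(41.6), np.float64(62.8), np.float64(43.9)]
6.537508993040895
```

```bash
python3 - <<'E'
from h import *
go([540,-120,225],downR(-56));go([530,0,225],downR(-28))
E
```

```text
offset [-0.1759, -0.0003, -0.0026] rot [-0.0078, -0.9602, -0.0081] dist 105.5 deg 27.5
offset [-0.3765, 0.0007, 0.0035] rot [-0.0098, -1.9376, -0.0062] dist 225.9 deg 55.5
```

servo_tool([
  {"offset": [-0.19,0,0],"rot": [0,-0.98,0],"hand": 0.3},
  {"offset": [-0.19,0,0],"rot": [0,-0.98,0],"hand": 0.3},
  {"offset": [-0.19,0,0],"rot": [0,-0.98,0],"hand": 0.3},
  {"offset": [-0.19,0,0],"rot": [0,-0.98,0],"hand": 0.3},
])

```text
t: 1.5
position: [540.7, -107.6, 225.1]
ee_rot: [-0.625, 0.326, -0.325, 0.63]
force: [-0.7, -1.6, -0.3]
finger_gap: 0.7
```

```bash
python3 - <<'E'
from h import *
show();go([530,0,225],downR(-28))
E
```

```text
t 1.5 p [ 540.7 -107.6  225.1] yaw(x axis) -54.8 appr [ 0.002  0.007 -1.   ] F [-0.7 -1.6 -0.3] gap 0.7003 q [ 0.14  0.68  0.01  1.58 -0.02  0.88 -0.8 ]
offset [-0.1568, 0.0013, 0.0887] rot [-0.0137, -0.9362, -0.0056] dist 108.1 deg 26.8
```

servo_tool([
  {"offset": [-0.157,0.001,0.089],"rot": [-0.014,-0.98,-0.006],"hand": 0.4},
  {"offset": [-0.157,0.001,0.089],"rot": [-0.014,-0.98,-0.006],"hand": 0.4},
  {"offset": [-0.157,0.001,0.089],"rot": [-0.014,-0.98,-0.006],"hand": 0.4},
  {"offset": [-0.157,0.001,0.089],"rot": [-0.014,-0.98,-0.006],"hand": 0.4},
])

```text
t: 1.9
position: [529.9, 2.8, 225.3]
ee_rot: [-0.688, 0.16, -0.16, 0.689]
force: [-0.5, -1.7, 0.1]
finger_gap: 0.6
```

```bash
python3 - <<'E'
from h import *
show();go([510,100,225],downR(0))
E
```

```text
t 1.9 p [529.9   2.8 225.3] yaw(x axis) -26.2 appr [ 0.     0.001 -1.   ] F [-0.5 -1.7  0.1] gap 0.6001 q [-0.    0.65 -0.12  1.66  0.1   0.84 -0.62]
offset [-0.1013, 0.0006, 0.1307] rot [-0.0014, -0.9142, 0.0001] dist 99.2 deg 26.2
```

servo_tool([
  {"offset": [-0.101,0.001,0.131],"rot": [0,-0.96,0],"hand": 0.4},
  {"offset": [-0.101,0.001,0.131],"rot": [0,-0.96,0],"hand": 0.4},
  {"offset": [-0.101,0.001,0.131],"rot": [0,-0.96,0],"hand": 0.4},
  {"offset": [-0.101,0.001,0.131],"rot": [0,-0.96,0],"hand": 0.4},
])

```text
t: 2.3
position: [509.8, 101.5, 224.7]
ee_rot: [-0.707, -0.011, 0.011, 0.707]
force: [0.3, -1.1, 0.0]
finger_gap: 0.601
```

```bash
python3 - <<'E'
from h import *
show();go([495.4,215.1,225],downR(20.2))
E
```

```text
t 2.3 p [509.8 101.5 224.7] yaw(x axis) 1.8 appr [ 0.     0.001 -1.   ] F [ 0.3 -1.1  0. ] gap 0.6012 q [-0.12  0.64 -0.25  1.69  0.2   0.84 -0.42]
offset [-0.0181, -0.0003, 0.19] rot [-0.0019, -0.6422, 0.0005] dist 114.5 deg 18.4
```

servo_tool([
  {"offset": [-0.018,0,0.19],"rot": [0,-0.642,0],"hand": 0.4},
  {"offset": [-0.018,0,0.19],"rot": [0,-0.642,0],"hand": 0.4},
  {"offset": [-0.018,0,0.19],"rot": [0,-0.642,0],"hand": 0.4},
  {"offset": [-0.018,0,0.19],"rot": [0,-0.642,0],"hand": 0.4},
])

```text
t: 2.7
position: [494.7, 217.6, 224.7]
ee_rot: [-0.695, -0.125, 0.125, 0.697]
force: [0.6, -0.3, -0.2]
finger_gap: 0.601
```

```bash
python3 - <<'E'
from h import *
import pickle
show(); c=cap("wrist"); save(c,"w2"); pickle.dump(c,open("w2.pkl","wb"));save(cap("side"),"s2")
E
```

```text
t 2.7 p [494.7 217.6 224.7] yaw(x axis) 20.4 appr [-0.     0.002 -1.   ] F [ 0.6 -0.3 -0.2] gap 0.6015 q [-0.3   0.67 -0.33  1.62  0.26  0.89 -0.37]
```

View pics/w2.png

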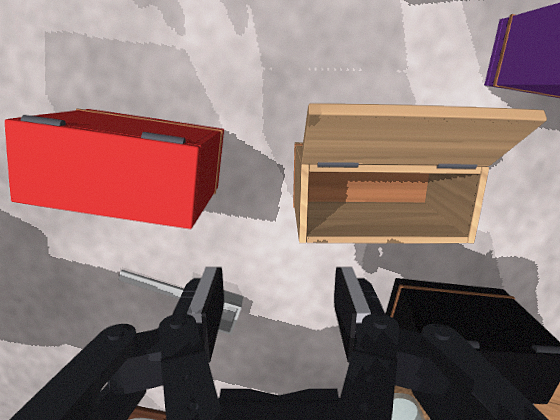

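View pics/s2.png

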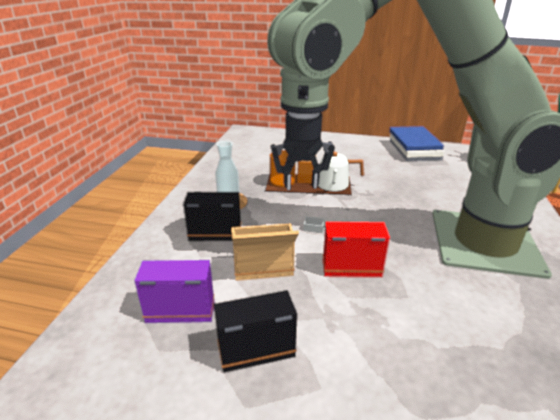

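```bash
python3 - <<'E'
from h import *
import pickle
c=pickle.load(open("w2.pkl","rb"));save(c,"w2b",290,90,270,165,2.9//1*1+0)
save(c,"w2b",280,90,270,165,2.9)
q=[(301,166),(489,167),(474,243),(300,243)]
P=plane(c,q,114); print(P.round(1).tolist(),P.mean(0).round(1),[np.linalg.norm(P[i]-P[i-1]).round(1) for i in range(4)])
d=P[1]+P[2]-P[0]-P[3]; print(np.degrees(np.arctan2(d[1],d[0])))
print('red top', plane(c,[(199,146),(191,228),(222,130)],114).round(1).tolist())
E
```

```text
[[500.4, 252.0, 114.0], [634.9, 302.4, 114.0], [656.7, 243.1, 114.0], [522.7, 193.9, 114.0]] [578.7 247.9 114. ] [np.float64(62.3), np.float64(143.6), np.float64(63.2), np.float64(142.8)]
20.357863098103714
red top [[425.3, 239.9, 114.0], [437.5, 175.7, 114.0], [437.6, 256.7, 114.0]]
```

View pics/w2b.png

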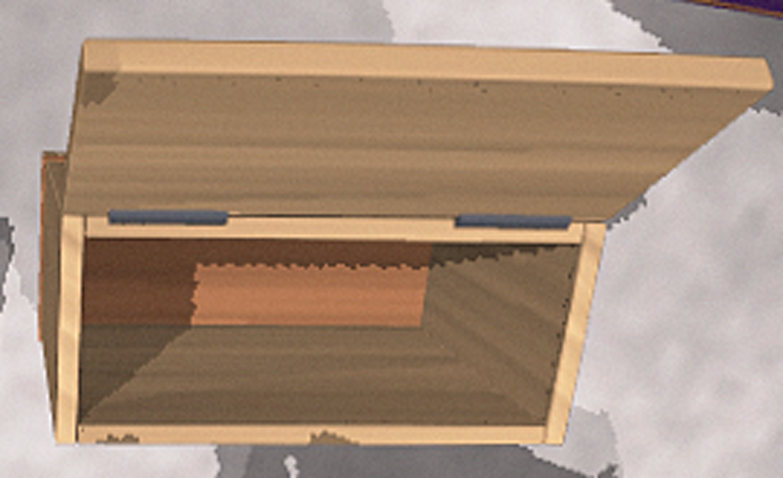

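```bash
python3 - <<'E'
from h import *
go([531.7,229.6,140],downR(20.3)); go([531.7,229.6,90],downR(20.3))
E
```

```text
offset [0.0652, 0.1412, 0.0031] rot [-0.0004, -0.0062, 0.0001] dist 93.3 deg 0.2
offset [0.0652, 0.2245, 0.0031] rot [-0.0004, -0.0062, 0.0001] dist 140.3 deg 0.2
```

servo_tool([
  {"offset": [0.065,0.06,0.003],"rot": [0,0,0],"hand": 0.3},
  {"offset": [0.065,0.12,0.003],"rot": [0,0,0],"hand": 0.3},
  {"offset": [0.065,0.18,0.003],"rot": [0,0,0],"hand": 0.3},
  {"offset": [0.065,0.225,0.003],"rot": [0,0,0],"hand": 0.3},
  {"offset": [0.065,0.225,0.003],"rot": [0,0,0],"hand": 0.3},
])

```text
t: 3.3
position: [530.7, 227.4, 87.0]
ee_rot: [0.697, 0.121, -0.124, -0.696]
force: [0.3, -0.1, 1.3]
finger_gap: 0.697
```

servo_tool([
  {"offset": [0,0,0],"rot": [0,0,0],"hand": 0.4},
  {"offset": [0,0,0],"rot": [0,0,0],"hand": 0.4},
])

```text
t: 3.5
position: [531.4, 226.8, 88.3]
ee_rot: [0.697, 0.121, -0.123, -0.696]
force: [-0.1, 0.3, 0.7]
finger_gap: 0.599
```

servo_tool([
  {"offset": [0,0,0],"rot": [0,0,0],"hand": 0.44},
  {"offset": [0,0,0],"rot": [0,0,0],"hand": 0.44},
])

```text
t: 3.7
position: [531.9, 226.7, 89.4]
ee_rot: [0.697, 0.122, -0.123, -0.696]
force: [0.2, -0.4, -0.2]
finger_gap: 0.56
```

servo_tool([
  {"offset": [0,0,0],"rot": [0,0,0],"hand": 0.47},
  {"offset": [0,0,0],"rot": [0,0,0],"hand": 0.47},
])

```text
t: 3.9
position: [532.1, 226.8, 89.8]
ee_rot: [0.697, 0.122, -0.122, -0.696]
force: [-0.3, -0.1, -0.4]
finger_gap: 0.536
```

servo_tool([
  {"offset": [0,0,0],"rot": [0,0,0],"hand": 0.49},
  {"offset": [0,0,0],"rot": [0,0,0],"hand": 0.49},
])

```text
t: 4.1
position: [531.9, 226.7, 89.8]
ee_rot: [0.697, 0.122, -0.123, -0.696]
force: [-2.7, -0.7, 1.4]
finger_gap: 0.511
```

servo_tool([
  {"offset": [0,0,0],"rot": [0,0,0],"hand": 0.5},
  {"offset": [0,0,0],"rot": [0,0,0],"hand": 0.5},
])

```text
t: 4.3
position: [531.5, 226.6, 89.8]
ee_rot: [0.697, 0.121, -0.123, -0.696]
force: [-5.7, -1.3, 3.8]
finger_gap: 0.504
```

servo_tool([
  {"offset": [0,0,0],"rot": [0,0,0],"hand": 0.51},
  {"offset": [0,0,0],"rot": [0,0,0],"hand": 0.51},
])

```text
t: 4.5
position: [531.1, 226.4, 89.7]
ee_rot: [0.697, 0.121, -0.123, -0.696]
force: [-5.8, -2.2, 4.3]
finger_gap: 0.492
```

servo_tool([
  {"offset": [0,0,0],"rot": [0,0,0],"hand": 0.52},
  {"offset": [0,0,0],"rot": [0,0,0],"hand": 0.52},
])

```text
t: 4.7
position: [530.7, 226.3, 89.7]
ee_rot: [0.697, 0.121, -0.124, -0.696]
force: [-5.2, -2.1, 4.2]
finger_gap: 0.479
```

```bash
python3 - <<'E'
from h import *
show()
for n in range(3): cap("wrist"); show()
E
```

```text
t 4.7 p [530.7 226.3  89.7] yaw(x axis) 19.9 appr [-0.004 -0.003 -1.   ] F [-5.2 -2.1  4.2] gap 0.4786 q [-0.33  0.91 -0.26  1.61  0.34  0.67 -0.42]
t 4.75 p [530.7 226.3  89.7] yaw(x axis) 19.9 appr [-0.004 -0.003 -1.   ] F [-5.5 -1.4  3.5] gap 0.4757 q [-0.33  0.91 -0.26  1.61  0.34  0.67 -0.42]
t 4.8 p [530.7 226.2  89.7] yaw(x axis) 19.9 appr [-0.004 -0.003 -1.   ] F [-5.3 -2.3  4. ] gap 0.4849 q [-0.33  0.91 -0.26  1.61  0.34  0.67 -0.42]
t 4.85 p [530.7 226.3  89.6] yaw(x axis) 19.9 appr [-0.004 -0.003 -1.   ] F [-5.3 -2.5  4.2] gap 0.4798 q [-0.33  0.91 -0.26  1.61  0.34  0.67 -0.42]
```

servo_tool([
  {"offset": [0,0,0],"rot": [0,0,0],"hand": 0.55},
  {"offset": [0,0,0],"rot": [0,0,0],"hand": 0.55},
  {"offset": [0,0,0],"rot": [0,0,0],"hand": 0.55},
  {"offset": [0,0,0],"rot": [0,0,0],"hand": 0.55},
])

```text
t: 5.25
position: [529.5, 225.8, 89.5]
ee_rot: [0.698, 0.12, -0.125, -0.695]
force: [-11.1, -4.7, 7.4]
finger_gap: 0.45
```

```bash
python3 - <<'E'
from h import *
show()
for n in range(4): cap("wrist"); show()
E
```

```text
t 5.25 p [529.5 225.8  89.5] yaw(x axis) 19.9 appr [-0.006 -0.005 -1.   ] F [-11.1  -4.7   7.4] gap 0.4502 q [-0.33  0.91 -0.26  1.62  0.34  0.67 -0.42]
t 5.3 p [529.5 225.8  89.5] yaw(x axis) 19.9 appr [-0.006 -0.005 -1.   ] F [-10.8  -4.1   7.4] gap 0.4563 q [-0.33  0.91 -0.26  1.62  0.34  0.67 -0.42]
t 5.35 p [529.5 225.8  89.5] yaw(x axis) 19.9 appr [-0.006 -0.005 -1.   ] F [-10.4  -2.9   7.6] gap 0.4547 q [-0.33  0.91 -0.26  1.62  0.34  0.67 -0.42]
t 5.4 p [529.5 225.8  89.5] yaw(x axis) 19.9 appr [-0.006 -0.005 -1.   ] F [-10.7  -3.2   8.3] gap 0.4543 q [-0.33  0.91 -0.26  1.62  0.34  0.67 -0.42]
t 5.45 p [529.5 225.8  89.5] yaw(x axis) 19.9 appr [-0.006 -0.005 -1.   ] F [-10.6  -3.5   6.5] gap 0.4514 q [-0.33  0.91 -0.26  1.62  0.34  0.67 -0.42]
```

servo_tool([
  {"offset": [0,0,0],"rot": [0,0,0],"hand": 0.62},
  {"offset": [0,0,0],"rot": [0,0,0],"hand": 0.62},
  {"offset": [0,0,0],"rot": [0,0,0],"hand": 0.62},
  {"offset": [0,0,0],"rot": [0,0,0],"hand": 0.62},
])

```text
t: 5.85
position: [526.8, 224.7, 89.2]
ee_rot: [0.698, 0.118, -0.127, -0.694]
force: [-22.2, -8.6, 14.1]
finger_gap: 0.384
```

```bash
cat >> h.py <<'E'
def avg(n):
    g=[];f=[]
    for _ in range(n):
        cap("wrist"); s=manip.read_state(); g.append(s['finger_gap']); f.append(s['force'])
    print('gap',np.mean(g).round(5),'sd',np.std(g).round(5),'F',np.mean(f,0).round(2),'t',round(s['t'],2),'p',s['position'].round(1))
E
python3 - <<'E'
from h import *
avg(14)
E
```

```text
gap 0.38331 sd 0.00134 F [-22.17  -7.84  14.06] t 6.55 p [526.8 224.7  89.2]
```

servo_tool([
  {"offset": [0.01,0,0.01],"rot": [0,0,0],"hand": 0.3},
  {"offset": [0.01,0,0.01],"rot": [0,0,0],"hand": 0.3},
  {"offset": [0.01,-0.08,0.01],"rot": [0,0,0],"hand": 0.3},
  {"offset": [0.01,-0.15,0.01],"rot": [0,0,0],"hand": 0.2},
  {"offset": [0.01,-0.22,-0.05],"rot": [0,0.2,0],"hand": 0.1},
  {"offset": [0.01,-0.23,-0.13],"rot": [0,0.5,0],"hand": 0.0},
  {"offset": [0.01,-0.23,-0.18],"rot": [0,0.8,0],"hand": 0.0},
  {"offset": [0.01,-0.23,-0.22],"rot": [0,0.95,0],"hand": 0.0},
])

```text
t: 7.35
position: [580.1, 101.1, 228.1]
ee_rot: [0.709, -0.051, 0.044, -0.702]
force: [0.0, 0.0, -0.2]
finger_gap: 0.996
```

```bash
python3 - <<'E'
from h import *
show();go([530,0,225],downR(-30))
E
```

```text
t 7.35 p [580.1 101.1 228.1] yaw(x axis) -7.7 appr [-0.01  -0.009 -1.   ] F [ 0.   0.  -0.2] gap 0.9962 q [-0.13  0.74 -0.2   1.42  0.17  1.01 -0.51]
offset [-0.0601, 0.0075, -0.1782] rot [0.0229, 0.7771, -0.0137] dist 112.9 deg 22.3
```

servo_tool([
  {"offset": [-0.06,0.007,-0.178],"rot": [0.023,0.98,-0.014],"hand": 0},
  {"offset": [-0.06,0.007,-0.178],"rot": [0.023,0.98,-0.014],"hand": 0},
  {"offset": [-0.06,0.007,-0.178],"rot": [0.023,0.98,-0.014],"hand": 0},
  {"offset": [-0.06,0.007,-0.178],"rot": [0.023,0.98,-0.014],"hand": 0},
])

```text
t: 7.75
position: [529.6, -2.7, 225.7]
ee_rot: [0.672, -0.22, 0.221, -0.671]
force: [0.5, -0.3, -0.0]
finger_gap: 0.996
```

```bash
python3 - <<'E'
from h import *
show();go([540,-120,225],downR(-62))
E
```

```text
t 7.75 p [529.6  -2.7 225.7] yaw(x axis) -36.4 appr [ 0.002 -0.002 -1.   ] F [ 0.5 -0.3 -0. ] gap 0.9962 q [-0.02  0.64 -0.08  1.66  0.06  0.84 -0.75]
offset [0.1299, 0.0016, -0.1471] rot [-0.0003, 0.8949, 0.0049] dist 117.7 deg 25.6
```

servo_tool([
  {"offset": [0.13,0.001,-0.147],"rot": [0,0.96,0.005],"hand": 0},
  {"offset": [0.13,0.001,-0.147],"rot": [0,0.96,0.005],"hand": 0},
  {"offset": [0.13,0.001,-0.147],"rot": [0,0.96,0.005],"hand": 0},
  {"offset": [0.13,0.001,-0.147],"rot": [0,0.96,0.005],"hand": 0},
])

```text
t: 8.15
position: [540.0, -123.8, 225.3]
ee_rot: [0.599, -0.376, 0.378, -0.598]
force: [0.0, 1.0, -0.2]
finger_gap: 1.003
```

```bash
python3 - <<'E'
from h import *
show();go([548.5,-234.5,200],downR(-83.6))
E
```

```text
t 8.15 p [ 540.  -123.8  225.3] yaw(x axis) -64.5 appr [ 0.001 -0.002 -1.   ] F [ 0.   1.  -0.2] gap 1.0026 q [ 0.14  0.68  0.05  1.57 -0.04  0.88 -0.92]
offset [0.1724, 0.0425, -0.0668] rot [-0.0007, 0.6681, 0.0041] dist 113.8 deg 19.1
```

servo_tool([
  {"offset": [0.172,0.06,-0.067],"rot": [0,0.668,0.004],"hand": 0},
  {"offset": [0.172,0.06,-0.067],"rot": [0,0.668,0.004],"hand": 0},
  {"offset": [0.172,0.06,-0.067],"rot": [0,0.668,0.004],"hand": 0},
  {"offset": [0.172,0.06,-0.067],"rot": [0,0.668,0.004],"hand": 0},
  {"offset": [0.172,0.06,-0.067],"rot": [0,0.668,0.004],"hand": 0},
])

```text
t: 8.65
position: [548.5, -234.0, 189.4]
ee_rot: [-0.527, 0.471, -0.471, 0.528]
force: [1.2, 0.9, 0.2]
finger_gap: 1.003
```

```bash
python3 - <<'E'
from h import *
import pickle
show(); c=cap("wrist"); save(c,"w3"); pickle.dump(c,open("w3.pkl","wb"))
save(c,"w3b",220,130,120,120,5)
E
```

```text
t 8.65 p [ 548.5 -234.   189.4] yaw(x axis) -83.5 appr [ 0.001  0.    -1.   ] F [1.2 0.9 0.2] gap 1.0026 q [ 0.29  0.79  0.13  1.46 -0.12  0.89 -1.  ]
```

View pics/w3.png

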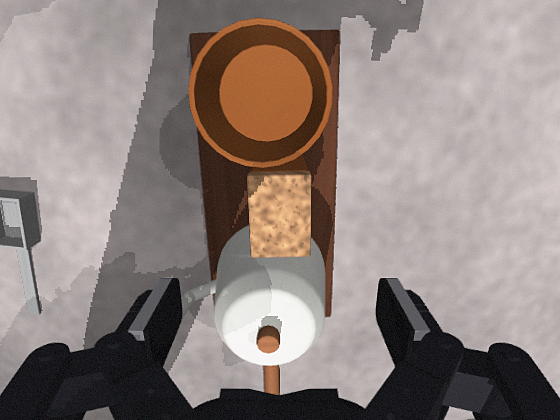

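View pics/w3b.png

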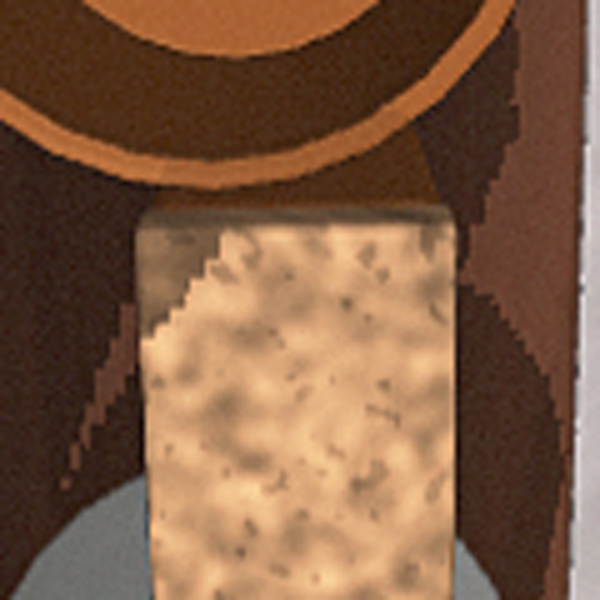

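```bash
python3 - <<'E'
from h import *
import pickle
c=pickle.load(open("w3.pkl","rb"))
q=[(247.8,175),(310.8,175),(310.3,257),(250.2,257)]
P=plane(c,q,103); print(P.round(1).tolist(),P.mean(0).round(1),[np.linalg.norm(P[i]-P[i-1]).round(1) for i in range(4)])
d=P[0]+P[1]-P[2]-P[3]; print(np.degrees(np.arctan2(d[1],d[0])))
go([548.5,-234.5,56],downR(-83.6))
E
```

```text
[[576.3, -210.3, 103.0], [581.1, -252.6, 103.0], [520.1, -261.0, 103.0], [515.1, -217.2, 103.0]] [ 548.2 -235.3  103. ] [np.float64(61.6), np.float64(42.5), np.float64(61.6), np.float64(44.1)]
7.178061932546098
offset [0.0018, 0.2229, -0.0007] rot [-0.0022, 0.004, -0.0006] dist 133.7 deg 0.1
```

servo_tool([
  {"offset": [0.0018,0.06,-0.0005],"rot": [0,-0.014,0],"hand": 0},
  {"offset": [0.0018,0.11,-0.0005],"rot": [0,-0.014,0],"hand": 0},
  {"offset": [0.0018,0.15,-0.0005],"rot": [0,-0.014,0],"hand": 0},
  {"offset": [0.0018,0.18,-0.0005],"rot": [0,-0.014,0],"hand": 0},
  {"offset": [0.0018,0.205,-0.0005],"rot": [0,-0.014,0],"hand": 0},
  {"offset": [0.0018,0.218,-0.0005],"rot": [0,-0.014,0],"hand": 0.15},
  {"offset": [0.0018,0.218,-0.0005],"rot": [0,-0.014,0],"hand": 0.3},
  {"offset": [0.0018,0.218,-0.0005],"rot": [0,-0.014,0],"hand": 0.3},
])

```text
t: 9.5
position: [549.0, -234.2, 59.7]
ee_rot: [-0.529, 0.468, -0.469, 0.53]
force: [-0.5, 0.2, 0.8]
finger_gap: 0.7
```

```bash
python3 - <<'E'
from h import *
import pickle
show(); c=cap("wrist"); save(c,"w4"); 
E
```

```text
t 9.5 p [ 549.  -234.2   59.7] yaw(x axis) -83.0 appr [ 0.002  0.    -1.   ] F [-0.5  0.2  0.8] gap 0.6998 q [ 0.3   0.98  0.09  1.56 -0.14  0.61 -0.98]
```

View pics/w4.png

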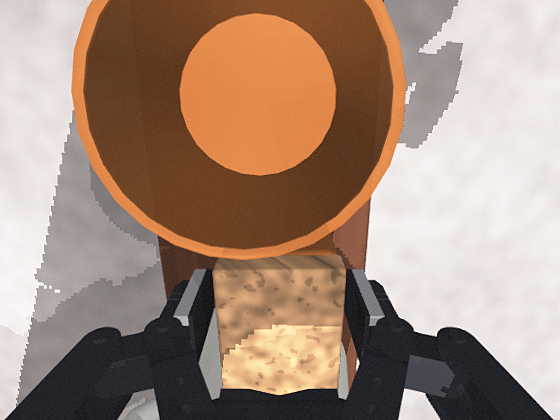

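servo_tool([
  {"offset": [0.0007,0.0015,0],"rot": [0,0,0],"hand": 0.42},
  {"offset": [0.0007,0.0015,0],"rot": [0,0,0],"hand": 0.44},
  {"offset": [0.0007,0.0015,0],"rot": [0,0,0],"hand": 0.45},
  {"offset": [0.0007,0.0015,0],"rot": [0,0,0],"hand": 0.46},
])

```text
t: 9.95
position: [549.2, -234.8, 59.1]
ee_rot: [-0.529, 0.468, -0.469, 0.53]
force: [-0.2, 0.2, 0.9]
finger_gap: 0.544
```

servo_tool([
  {"offset": [0,0,0],"rot": [0,0,0],"hand": 0.464},
  {"offset": [0,0,0],"rot": [0,0,0],"hand": 0.467},
  {"offset": [0,0,0],"rot": [0,0,0],"hand": 0.47},
])

```text
t: 10.25
position: [549.2, -234.8, 59.0]
ee_rot: [-0.529, 0.468, -0.469, 0.53]
force: [-1.0, -0.6, -0.5]
finger_gap: 0.528
```

```bash
python3 - <<'E'
from h import *
avg(6);show()
E
```

```text
gap 0.52971 sd 0.00176 F [-0.01  0.15  0.11] t 10.55 p [ 549.2 -234.8   59.1]
t 10.55 p [ 549.2 -234.8   59.1] yaw(x axis) -83.1 appr [ 0.002  0.    -1.   ] F [0.  0.2 0.1] gap 0.5284 q [ 0.31  0.98  0.09  1.56 -0.14  0.61 -0.98]
```

servo_tool([
  {"offset": [0,0,0],"rot": [0,0,0],"hand": 0.472},
  {"offset": [0,0,0],"rot": [0,0,0],"hand": 0.474},
  {"offset": [0,0,0],"rot": [0,0,0],"hand": 0.476},
  {"offset": [0,0,0],"rot": [0,0,0],"hand": 0.476},
])

```text
t: 10.95
position: [549.2, -234.8, 59.1]
ee_rot: [-0.529, 0.468, -0.469, 0.53]
force: [0.6, 1.0, 0.3]
finger_gap: 0.521
```

```bash
python3 - <<'E'
from h import *
avg(6)
E
```

```text
gap 0.52452 sd 0.00336 F [0.01 0.18 0.  ] t 11.25 p [ 549.2 -234.9   59.1]
```

servo_tool([
  {"offset": [0,0,0],"rot": [0,0,0],"hand": 0.478},
  {"offset": [0,0,0],"rot": [0,0,0],"hand": 0.48},
  {"offset": [0,0,0],"rot": [0,0,0],"hand": 0.48},
])

```text
t: 11.55
position: [549.2, -234.8, 59.1]
ee_rot: [-0.529, 0.468, -0.469, 0.53]
force: [-0.6, 0.4, -0.1]
finger_gap: 0.52
```

```bash
python3 - <<'E'
from h import *
avg(10)
E
```

```text
gap 0.5206 sd 0.00297 F [-0.25  0.73  0.48] t 12.05 p [ 549.2 -234.8   59.1]
```

servo_tool([
  {"offset": [0,0,0],"rot": [0,0,0],"hand": 0.482},
  {"offset": [0,0,0],"rot": [0,0,0],"hand": 0.483},
])

```text
t: 12.25
position: [549.2, -234.8, 59.1]
ee_rot: [-0.529, 0.468, -0.469, 0.53]
force: [0.2, 1.3, 0.2]
finger_gap: 0.517
```

```bash
python3 - <<'E'
from h import *
avg(14)
E
```

```text
gap 0.51719 sd 0.00213 F [-0.24  1.28  1.34] t 12.95 p [ 549.2 -234.8   59.1]
```

servo_tool([
  {"offset": [0,0,0],"rot": [0,0,0],"hand": 0.484},
  {"offset": [0,0,0],"rot": [0,0,0],"hand": 0.485},
])

```text
t: 13.15
position: [549.2, -234.8, 59.1]
ee_rot: [-0.529, 0.468, -0.469, 0.53]
force: [0.3, 1.6, 2.4]
finger_gap: 0.516
```

```bash
python3 - <<'E'
from h import *
avg(14)
E
```

```text
gap 0.51565 sd 0.0012 F [-0.33  1.74  2.15] t 13.85 p [ 549.2 -234.8   59.1]
```

servo_tool([
  {"offset": [0,0,0],"rot": [0,0,0],"hand": 0.486},
  {"offset": [0,0,0],"rot": [0,0,0],"hand": 0.487},
  {"offset": [0,0,0],"rot": [0,0,0],"hand": 0.488},
])

```text
t: 14.15
position: [549.2, -234.8, 59.1]
ee_rot: [-0.529, 0.468, -0.469, 0.53]
force: [-1.2, 1.9, 3.0]
finger_gap: 0.515
```

```bash
python3 - <<'E'
from h import *
avg(14)
E
```

```text
gap 0.51533 sd 0.0018 F [-0.74  2.08  3.72] t 14.85 p [ 549.2 -234.8   59.1]
```

servo_tool([
  {"offset": [0,0,0],"rot": [0,0,0],"hand": 0.4868},
  {"offset": [0,-0.002,0],"rot": [0,0,0],"hand": 0.4868},
  {"offset": [0,-0.005,0],"rot": [0,0,0],"hand": 0.4868},
  {"offset": [0,-0.008,0],"rot": [0,0,0],"hand": 0.4868},
  {"offset": [0,-0.011,0],"rot": [0,0,0],"hand": 0.4868},
  {"offset": [0,-0.013,0],"rot": [0,0,0],"hand": 0.4868},
])

```text
t: 15.45
position: [549.2, -234.9, 67.1]
ee_rot: [-0.529, 0.468, -0.469, 0.53]
force: [0.3, 0.5, -1.6]
finger_gap: 0.509
```

```bash
python3 - <<'E'
from h import *
avg(8); c=cap("wrist"); save(c,"w5"); s=cap("side"); save(s,'s5',255,135,120,70,6)
E
```

```text
gap 0.51538 sd 0.00286 F [-0.04  0.16 -2.65] t 15.85 p [ 549.1 -234.8   66.9]
```

View pics/w5.png

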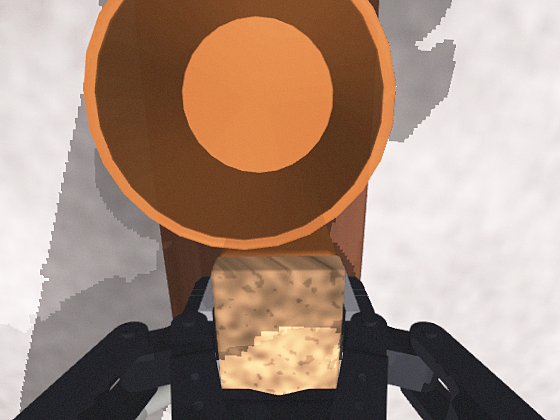

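View pics/s5.png

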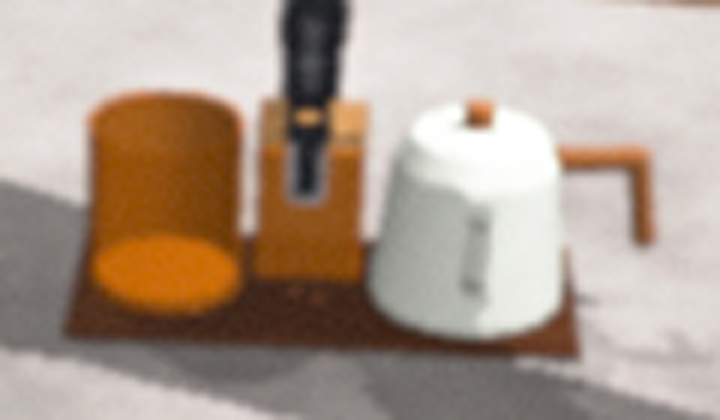

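servo_tool([
  {"offset": [0,-0.01,0],"rot": [0,0,0],"hand": 0.487},
  {"offset": [0,-0.03,0],"rot": [0,0,0],"hand": 0.487},
  {"offset": [0,-0.06,0],"rot": [0,0,0],"hand": 0.487},
  {"offset": [0,-0.1,0],"rot": [0,0,0],"hand": 0.487},
  {"offset": [0,-0.14,0],"rot": [0,0,0],"hand": 0.487},
  {"offset": [0,-0.18,0],"rot": [0,0,0],"hand": 0.487},
  {"offset": [0,-0.21,0],"rot": [0,0,0],"hand": 0.487},
  {"offset": [0,-0.22,0],"rot": [0,0,0],"hand": 0.487},
])

```text
t: 16.75
position: [549.4, -235.1, 201.5]
ee_rot: [-0.528, 0.467, -0.47, 0.53]
force: [-0.8, -0.2, -2.1]
finger_gap: 0.517
```

```bash
python3 - <<'E'
from h import *
avg(5); c=cap("wrist"); save(c,"w6",150,200,260,220,3); show(); go([570,-100,185],downR(-70))
E
```

```text
gap 0.51414 sd 0.00172 F [ 0.28 -0.17 -2.55] t 17.0 p [ 548.5 -234.6  198.1]
t 17.05 p [ 548.6 -234.6  198. ] yaw(x axis) -83.1 appr [ 0.001  0.001 -1.   ] F [-0.2 -0.2 -3. ] gap 0.515 q [ 0.29  0.78  0.13  1.45 -0.12  0.91 -1.  ]
offset [-0.2184, 0.0219, 0.0626] rot [-0.0025, -0.4556, -0.0008] dist 136.9 deg 13.1
```

View pics/w6.png

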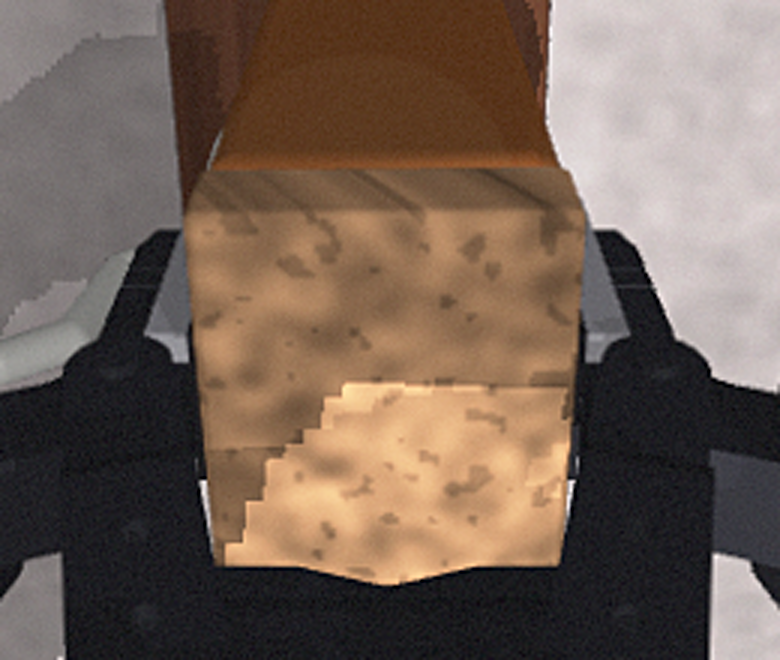

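```bash
python3 - <<'E'
from h import *
go([600,-10,185],downR(-70))
E
```

```text
offset [-0.3612, 0.0221, 0.1304] rot [-0.0025, -0.4556, -0.0008] dist 230.8 deg 13.1
```

servo_tool([
  {"offset": [-0.018,0.001,0.007],"rot": [0,-0.02,0],"hand": 0.487},
  {"offset": [-0.054,0.003,0.02],"rot": [0,-0.07,0],"hand": 0.487},
  {"offset": [-0.108,0.007,0.039],"rot": [0,-0.14,0],"hand": 0.487},
  {"offset": [-0.18,0.011,0.065],"rot": [0,-0.23,0],"hand": 0.487},
  {"offset": [-0.252,0.015,0.091],"rot": [0,-0.32,0],"hand": 0.487},
  {"offset": [-0.31,0.019,0.112],"rot": [0,-0.39,0],"hand": 0.487},
  {"offset": [-0.345,0.021,0.125],"rot": [0,-0.44,0],"hand": 0.487},
  {"offset": [-0.361,0.022,0.13],"rot": [0,-0.456,0],"hand": 0.487},
])

```text
t: 17.85
position: [599.8, -6.7, 184.3]
ee_rot: [-0.58, 0.405, -0.404, 0.581]
force: [-0.6, -0.6, -1.7]
finger_gap: 0.514
```

```bash
python3 - <<'E'
from h import *
avg(5); save(cap("top"),'t7'); save(cap("side"),'s7'); show(); go([600,-10,60],downR(-70))
E
```

```text
gap 0.51234 sd 0.00313 F [-0.17  0.37 -2.4 ] t 18.1 p [599.5 -11.6 185. ]
t 18.2 p [599.6 -11.5 185.1] yaw(x axis) -70.1 appr [ 0.001  0.    -1.   ] F [-0.1 -0.2 -2.2] gap 0.517 q [-0.08  0.8   0.11  1.45 -0.1   0.89 -1.17]
offset [-0.0021, 0.2085, 0.0012] rot [-0.0021, -0.0033, 0.0004] dist 125.1 deg 0.1
```

View pics/t7.png

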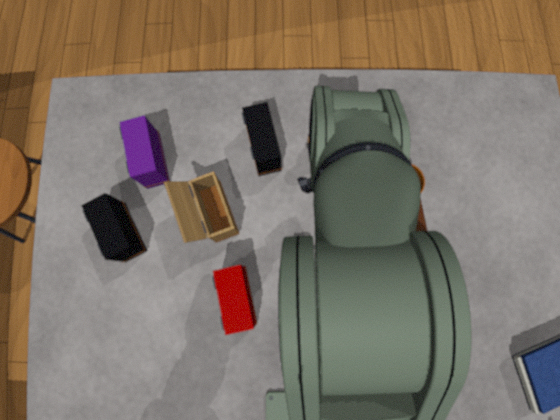

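View pics/s7.png

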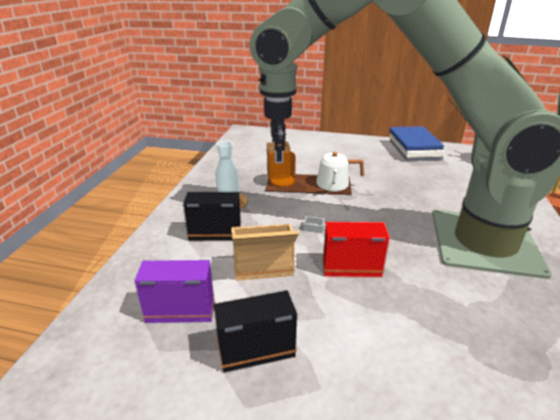

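servo_tool([
  {"offset": [0,0.015,0],"rot": [0,0,0],"hand": 0.487},
  {"offset": [0,0.045,0],"rot": [0,0,0],"hand": 0.487},
  {"offset": [0,0.085,0],"rot": [0,0,0],"hand": 0.487},
  {"offset": [0,0.125,0],"rot": [0,0,0],"hand": 0.487},
  {"offset": [0,0.16,0],"rot": [0,0,0],"hand": 0.487},
  {"offset": [0,0.19,0],"rot": [0,0,0],"hand": 0.487},
  {"offset": [0,0.207,0],"rot": [0,0,0],"hand": 0.487},
  {"offset": [0,0.212,0],"rot": [0,0,0],"hand": 0.487},
])

```text
t: 19.0
position: [599.3, -11.8, 56.8]
ee_rot: [0.579, -0.406, 0.406, -0.579]
force: [0.7, -0.3, -2.9]
finger_gap: 0.517
```

servo_tool([
  {"offset": [0,0,0],"rot": [0,0,0],"hand": 0.487},
  {"offset": [0,0.001,0],"rot": [0,0,0],"hand": 0.487},
])

```text
t: 19.2
position: [599.6, -12.0, 56.8]
ee_rot: [-0.579, 0.406, -0.406, 0.579]
force: [0.2, 0.7, -1.7]
finger_gap: 0.515
```

```bash
python3 - <<'E'
from h import *
avg(3); save(cap("side"),'s8',230,130,100,90,6)
E
```

```text
gap 0.5134 sd 0.00085 F [-0.02 -0.18 -2.08] t 19.35 p [599.6 -11.8  56.8]
```

View pics/s8.png

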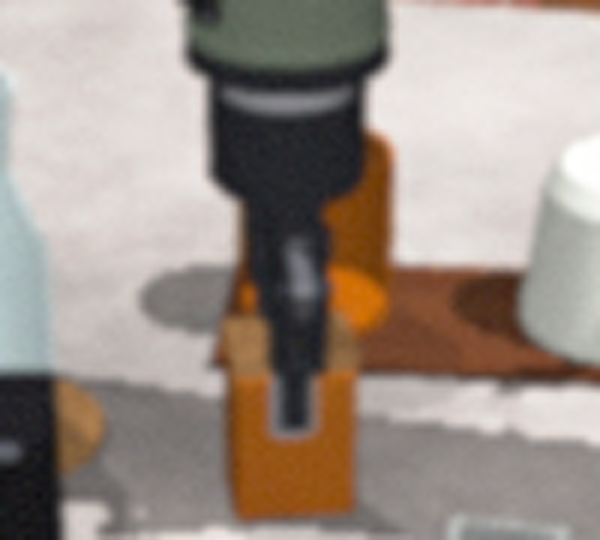

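Now the last ~6 mm, slowly.

servo_tool([
  {"offset": [0,0.0025,0],"rot": [0,0,0],"hand": 0.487},
  {"offset": [0,0.005,0],"rot": [0,0,0],"hand": 0.487},
  {"offset": [0,0.007,0],"rot": [0,0,0],"hand": 0.487},
  {"offset": [0,0.0075,0],"rot": [0,0,0],"hand": 0.487},
])

```text
t: 19.8
position: [599.4, -11.8, 52.0]
ee_rot: [-0.579, 0.406, -0.406, 0.579]
force: [-0.4, 0.1, -2.3]
finger_gap: 0.515
```

servo_tool([
  {"offset": [0,0.001,0],"rot": [0,0,0],"hand": 0.487},
  {"offset": [0,0.0015,0],"rot": [0,0,0],"hand": 0.487},
])

```text
t: 20.0
position: [599.4, -11.8, 51.2]
ee_rot: [-0.579, 0.406, -0.406, 0.579]
force: [-1.4, 0.4, 3.9]
finger_gap: 0.515
```

servo_tool([
  {"offset": [0,0.001,0],"rot": [0,0,0],"hand": 0.487},
  {"offset": [0,0.0015,0],"rot": [0,0,0],"hand": 0.487},
])

```text
t: 20.2
position: [599.4, -11.8, 51.0]
ee_rot: [-0.579, 0.406, -0.406, 0.579]
force: [-5.6, 0.8, 16.8]
finger_gap: 0.516
```

servo_tool([
  {"offset": [0,-0.001,0],"rot": [0,0,0],"hand": 0.487},
])

```text
t: 20.3
position: [599.5, -11.7, 51.8]
ee_rot: [-0.579, 0.406, -0.406, 0.579]
force: [-0.1, -0.9, -2.5]
finger_gap: 0.514
```

servo_tool([
  {"offset": [0,0.0005,0],"rot": [0,0,0],"hand": 0.487},
  {"offset": [0,0.0008,0],"rot": [0,0,0],"hand": 0.487},
])

```text
t: 20.5
position: [599.5, -11.8, 51.3]
ee_rot: [-0.579, 0.406, -0.406, 0.579]
force: [-0.6, -0.5, -2.5]
finger_gap: 0.515
```

servo_tool([
  {"offset": [0,0.0003,0],"rot": [0,0,0],"hand": 0.487},
  {"offset": [0,0.0003,0],"rot": [0,0,0],"hand": 0.487},
])

```text
t: 20.7
position: [599.4, -11.7, 51.1]
ee_rot: [-0.579, 0.406, -0.406, 0.579]
force: [-1.0, -0.6, 0.9]
finger_gap: 0.52
```

servo_tool([
  {"offset": [0,0,0],"rot": [0,0,0],"hand": 0.482},
  {"offset": [0,0,0],"rot": [0,0,0],"hand": 0.477},
  {"offset": [0,0,0],"rot": [0,0,0],"hand": 0.46},
  {"offset": [0,0,0],"rot": [0,0,0],"hand": 0.4},
  {"offset": [0,0,0],"rot": [0,0,0],"hand": 0.25},
  {"offset": [0,0,0],"rot": [0,0,0],"hand": 0.1},
  {"offset": [0,0,0],"rot": [0,0,0],"hand": 0.0},
])

```text
t: 21.4
position: [599.4, -11.7, 51.1]
ee_rot: [-0.579, 0.406, -0.406, 0.579]
force: [0.2, -0.0, 0.5]
finger_gap: 1.0
```

servo_tool([
  {"offset": [0,-0.04,0],"rot": [0,0,0],"hand": 0},
  {"offset": [0,-0.12,0],"rot": [0,0,0],"hand": 0},
  {"offset": [0,-0.19,0],"rot": [0,0,0],"hand": 0},
  {"offset": [0,-0.23,0],"rot": [0,0,0],"hand": 0},
  {"offset": [0,-0.23,0],"rot": [0,0,0],"hand": 0},
])

```text
t: 21.9
position: [600.6, -11.9, 192.4]
ee_rot: [-0.578, 0.405, -0.408, 0.58]
force: [0.8, -0.3, -0.4]
finger_gap: 1.003
```

```bash
python3 - <<'E'
from h import *
import pickle
show(); c=cap("wrist"); save(c,"w9"); pickle.dump(c,open("w9.pkl","wb")); save(cap("side"),'s9',230,130,100,90,6)
E
```

```text
t 21.9 p [600.6 -11.9 192.4] yaw(x axis) -70.1 appr [ 0.006  0.    -1.   ] F [ 0.8 -0.3 -0.4] gap 1.0028 q [-0.09  0.79  0.11  1.45 -0.1   0.9  -1.17]
```

View pics/w9.png

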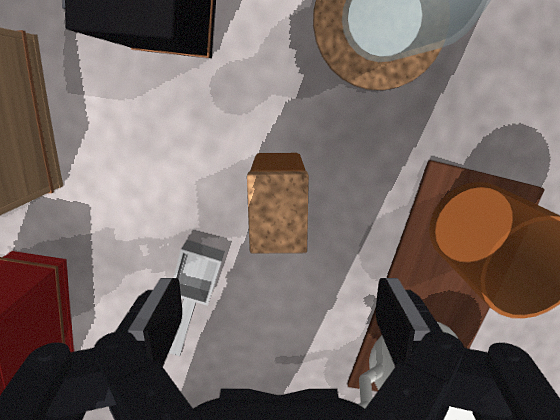

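```bash
python3 - <<'E'
from h import *
import pickle
c=pickle.load(open("w9.pkl","rb"))
q=[(247.6,173.5),(308.2,173.5),(307.3,252.7),(250,252.7)]
P=plane(c,q,95); print(P.round(1).tolist(),P.mean(0).round(1),[np.linalg.norm(P[i]-P[i-1]).round(1) for i in range(4)])
d=P[0]+P[1]-P[2]-P[3]; print(np.degrees(np.arctan2(d[1],d[0])))
print('scoop',plane(c,[(192,232),(230,243),(212,303),(176,293)],20).round(0).tolist())
print('trivet',plane(c,[(315,20),(372,90),(440,50)],8).round(0).tolist())
go([599.5,-11.7,185],downR(20.2)); go([599.5,-11.7,185],downR(-45))
E
```

```text
[[620.8, 18.0, 95.0], [635.3, -22.2, 95.0], [577.6, -44.2, 95.0], [562.7, -3.1, 95.0]] [599.1 -12.9  95. ] [np.float64(61.8), np.float64(42.8), np.float64(61.8), np.float64(43.8)]
20.403252296690603
scoop [[528.0, 52.0, 20.0], [529.0, 13.0, 20.0], [456.0, 10.0, 20.0], [454.0, 50.0, 20.0]]
trivet [[747.0, 7.0, 8.0], [711.0, -62.0, 8.0], [764.0, -105.0, 8.0]]
offset [0.0, 0.0066, 0.0004] rot [-0.0011, -3.1528, 0.0011] dist 4.0 deg 90.3
offset [0.0, 0.0066, 0.0004] rot [-0.0013, -0.8769, 0.0003] dist 4.0 deg 25.1
```

servo_tool([
  {"offset": [0,0,0],"rot": [0,-0.95,0],"hand": 0},
  {"offset": [0,0,0],"rot": [0,-0.95,0],"hand": 0},
  {"offset": [0,0,0],"rot": [0,-0.95,0],"hand": 0},
  {"offset": [0,0,0],"rot": [0,-0.95,0],"hand": 0},
])

```text
t: 22.4
position: [598.9, -11.8, 187.8]
ee_rot: [-0.659, 0.258, -0.257, 0.659]
force: [-0.3, -0.2, 0.7]
finger_gap: 0.999
```

servo_tool([
  {"offset": [0,0,0],"rot": [0,-0.95,0],"hand": 0},
  {"offset": [0,0,0],"rot": [0,-0.95,0],"hand": 0},
  {"offset": [0,0,0],"rot": [0,-0.95,0],"hand": 0},
  {"offset": [0,0,0],"rot": [0,-0.95,0],"hand": 0},
])

```text
t: 22.8
position: [598.6, -11.9, 186.9]
ee_rot: [-0.7, 0.096, -0.094, 0.701]
force: [-0.2, -0.2, -1.0]
finger_gap: 0.995
```

servo_tool([
  {"offset": [0,0,0],"rot": [0,-0.95,0],"hand": 0},
  {"offset": [0,0,0],"rot": [0,-0.95,0],"hand": 0},
  {"offset": [0,0,0],"rot": [0,-0.95,0],"hand": 0},
  {"offset": [0,0,0],"rot": [0,-0.95,0],"hand": 0},
])

```text
t: 23.2
position: [598.3, -12.0, 186.4]
ee_rot: [-0.703, -0.071, 0.073, 0.704]
force: [-0.8, 0.2, -0.3]
finger_gap: 0.999
```

```bash
python3 - <<'E'
from h import *
show(); go([599.4,-12,170],downR(20.0))
E
```

```text
t 23.2 p [598.3 -12.  186.4] yaw(x axis) 11.7 appr [-0.004  0.001 -1.   ] F [-0.8  0.2 -0.3] gap 0.9993 q [ 0.12  0.81 -0.31  1.44  0.28  0.94 -0.07]
offset [0.0019, 0.0273, -0.0004] rot [-0.0048, -0.2914, -0.006] dist 16.4 deg 8.4
```

servo_tool([
  {"offset": [0.0019,0.0273,-0.0004],"rot": [-0.005,-0.291,-0.006],"hand": 0},
  {"offset": [0.0019,0.0273,-0.0004],"rot": [-0.005,-0.291,-0.006],"hand": 0},
  {"offset": [0.0019,0.0273,-0.0004],"rot": [-0.005,-0.291,-0.006],"hand": 0},
])

```text
t: 23.5
position: [599.2, -12.0, 169.9]
ee_rot: [-0.697, -0.12, 0.12, 0.697]
force: [0.2, 0.4, 1.1]
finger_gap: 0.999
```

```bash
python3 - <<'E'
from h import *
import pickle
show(); c=cap("wrist"); save(c,"w10"); pickle.dump(c,open("w10.pkl","wb")); save(c,"w10b",200,100,160,160,4)
E
```

```text
t 23.5 p [599.2 -12.  169.9] yaw(x axis) 19.5 appr [-0.001  0.    -1.   ] F [0.2 0.4 1.1] gap 0.9986 q [ 0.13  0.83 -0.34  1.46  0.32  0.9   0.03]
```

View pics/w10.png

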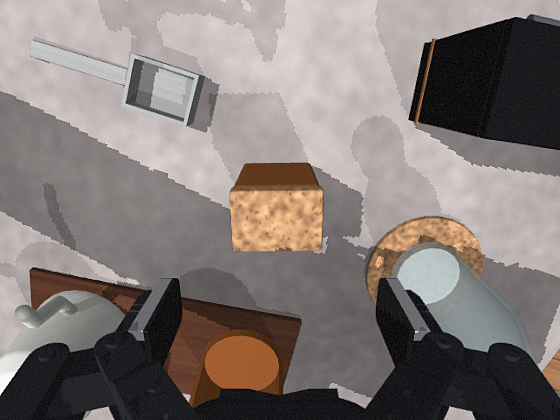

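View pics/w10b.png

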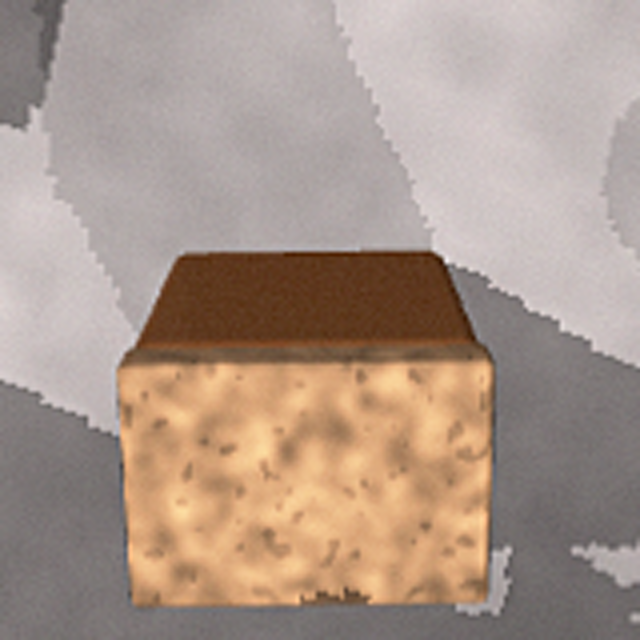

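```bash
python3 - <<'E'
from h import *
import pickle
c=pickle.load(open("w10.pkl","rb"))
q=[(229.6,191),(323.1,190.4),(321.9,250.6),(232.9,250.8)]
P=plane(c,q,95); print(P.round(1).tolist(),P.mean(0).round(1),[np.linalg.norm(P[i]-P[i-1]).round(1) for i in range(4)])
d=-P[0]+P[1]+P[2]-P[3]; print(np.degrees(np.arctan2(d[1],d[0])))
go([599.5,-12,55],downR(19.8))
E
```

```text
[[562.8, -2.5, 95.0], [620.0, 18.3, 95.0], [635.4, -22.1, 95.0], [577.4, -42.9, 95.0]] [598.9 -12.3  95. ] [np.float64(43.0), np.float64(60.9), np.float64(43.2), np.float64(61.6)]
19.855878790047402
offset [0.0001, 0.1922, -0.0002] rot [0.0, -0.0069, -0.0002] dist 115.3 deg 0.2
```

servo_tool([
  {"offset": [0.0002,0.05,-0.0002],"rot": [0,-0.01,0],"hand": 0},
  {"offset": [0.0002,0.09,-0.0002],"rot": [0,-0.01,0],"hand": 0},
  {"offset": [0.0002,0.12,-0.0002],"rot": [0,-0.01,0],"hand": 0},
  {"offset": [0.0002,0.15,-0.0002],"rot": [0,-0.01,0],"hand": 0},
  {"offset": [0.0002,0.175,-0.0002],"rot": [0,-0.01,0],"hand": 0},
  {"offset": [0.0002,0.19,-0.0002],"rot": [0,-0.01,0],"hand": 0.05},
  {"offset": [0.0002,0.192,-0.0002],"rot": [0,-0.01,0],"hand": 0.1},
  {"offset": [0.0002,0.192,-0.0002],"rot": [0,-0.01,0],"hand": 0.15},
])

```text
t: 24.35
position: [599.8, -12.0, 55.5]
ee_rot: [0.697, 0.122, -0.122, -0.696]
force: [0.4, 0.5, 0.2]
finger_gap: 0.851
```

```bash
python3 - <<'E'
from h import *
avg(2);show(); c=cap("wrist"); save(c,"w11")
E
```

```text
gap 0.85182 sd 0.00062 F [ 0.09  0.68 -0.34] t 24.45 p [600.  -12.   55.9]
t 24.45 p [600.  -12.   55.9] yaw(x axis) 19.9 appr [ 0.001 -0.    -1.   ] F [ 0.   0.9 -0.6] gap 0.8524 q [ 0.1   0.99 -0.28  1.55  0.39  0.66 -0.02]
```

View pics/w11.png

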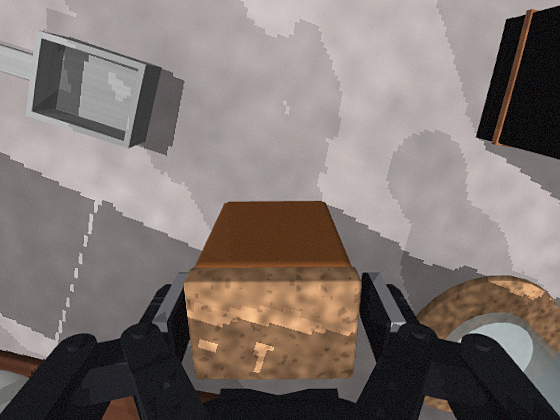

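servo_tool([
  {"offset": [-0.0013,0.001,0],"rot": [0,0,0],"hand": 0.2},
  {"offset": [-0.0013,0.001,0],"rot": [0,0,0],"hand": 0.23},
  {"offset": [-0.0013,0.001,0],"rot": [0,0,0],"hand": 0.245},
  {"offset": [-0.0013,0.001,0],"rot": [0,0,0],"hand": 0.252},
  {"offset": [-0.0013,0.001,0],"rot": [0,0,0],"hand": 0.256},
  {"offset": [-0.0013,0.001,0],"rot": [0,0,0],"hand": 0.26},
  {"offset": [-0.0013,0.001,0],"rot": [0,0,0],"hand": 0.26},
])

```text
t: 25.2
position: [599.1, -12.3, 55.2]
ee_rot: [0.697, 0.122, -0.122, -0.696]
force: [-1.1, 0.0, 0.9]
finger_gap: 0.735
```

```bash
python3 - <<'E'
from h import *
avg(8)
E
```

```text
gap 0.73994 sd 0.0015 F [-1.67 -0.28  1.39] t 25.6 p [599.2 -12.3  55.2]
```

servo_tool([
  {"offset": [-0.0006,0,0],"rot": [0,0,0],"hand": 0.26},
  {"offset": [-0.0006,0,0],"rot": [0,0,0],"hand": 0.263},
  {"offset": [-0.0006,0,0],"rot": [0,0,0],"hand": 0.265},
])

```text
t: 25.9
position: [598.9, -12.4, 55.2]
ee_rot: [0.697, 0.122, -0.122, -0.696]
force: [-1.4, -1.0, 0.3]
finger_gap: 0.736
```

```bash
python3 - <<'E'
from h import *
avg(10)
E
```

```text
gap 0.73499 sd 0.00194 F [0.04 0.3  0.17] t 26.4 p [598.9 -12.4  55.2]
```

Force centred. Close further.

servo_tool([
  {"offset": [0,0,0],"rot": [0,0,0],"hand": 0.267},
  {"offset": [0,0,0],"rot": [0,0,0],"hand": 0.269},
])

```text
t: 26.6
position: [598.8, -12.5, 55.2]
ee_rot: [0.697, 0.122, -0.122, -0.696]
force: [-1.1, -0.3, 0.4]
finger_gap: 0.736
```

```bash
python3 - <<'E'
from h import *
avg(10)
E
```

```text
gap 0.73124 sd 0.00245 F [-1.51 -0.57  1.09] t 27.1 p [598.8 -12.4  55.2]
```

servo_tool([
  {"offset": [-0.0005,0,0],"rot": [0,0,0],"hand": 0.27},
  {"offset": [-0.0005,0,0],"rot": [0,0,0],"hand": 0.271},
  {"offset": [-0.0005,0,0],"rot": [0,0,0],"hand": 0.272},
])

```text
t: 27.4
position: [598.6, -12.5, 55.2]
ee_rot: [0.697, 0.122, -0.122, -0.696]
force: [-0.6, 0.4, -0.1]
finger_gap: 0.731
```

```bash
python3 - <<'E'
from h import *
avg(12)
E
```

```text
gap 0.72737 sd 0.00228 F [-0.09  0.15 -0.09] t 28.0 p [598.6 -12.5  55.3]
```

servo_tool([
  {"offset": [-0.0002,0,0],"rot": [0,0,0],"hand": 0.273},
  {"offset": [-0.0002,0,0],"rot": [0,0,0],"hand": 0.275},
])

```text
t: 28.2
position: [598.5, -12.5, 55.3]
ee_rot: [0.697, 0.122, -0.122, -0.696]
force: [1.3, 0.5, 0.1]
finger_gap: 0.724
```

```bash
python3 - <<'E'
from h import *
avg(10)
E
```

```text
gap 0.7247 sd 0.00164 F [1.27 0.08 0.87] t 28.7 p [598.5 -12.5  55.3]
```

servo_tool([
  {"offset": [0.0001,0,0],"rot": [0,0,0],"hand": 0.276},
  {"offset": [0.0001,0,0],"rot": [0,0,0],"hand": 0.2775},
])

```text
t: 28.9
position: [598.5, -12.6, 55.3]
ee_rot: [0.697, 0.122, -0.122, -0.696]
force: [0.4, 0.3, 2.6]
finger_gap: 0.725
```

```bash
python3 - <<'E'
from h import *
avg(12)
E
```

```text
gap 0.72325 sd 0.00154 F [0.34 0.32 2.93] t 29.5 p [598.6 -12.5  55.3]
```

servo_tool([
  {"offset": [0,0,0],"rot": [0,0,0],"hand": 0.2785},
  {"offset": [0,0,0],"rot": [0,0,0],"hand": 0.279},
])

```text
t: 29.7
position: [598.6, -12.5, 55.3]
ee_rot: [0.697, 0.122, -0.122, -0.696]
force: [0.1, 0.2, 4.1]
finger_gap: 0.729
```

```bash
python3 - <<'E'
from h import *
avg(14)
E
```

```text
gap 0.72376 sd 0.00211 F [0.27 0.08 4.02] t 30.4 p [598.5 -12.5  55.3]
```

servo_tool([
  {"offset": [0,-0.002,0],"rot": [0,0,0],"hand": 0.279},
  {"offset": [0,-0.005,0],"rot": [0,0,0],"hand": 0.279},
  {"offset": [0,-0.009,0],"rot": [0,0,0],"hand": 0.279},
  {"offset": [0,-0.013,0],"rot": [0,0,0],"hand": 0.279},
  {"offset": [0,-0.016,0],"rot": [0,0,0],"hand": 0.279},
])

```text
t: 30.9
position: [598.6, -12.5, 65.2]
ee_rot: [0.697, 0.122, -0.122, -0.696]
force: [-0.6, 0.3, -2.1]
finger_gap: 0.723
```

```bash
python3 - <<'E'
from h import *
avg(4)
go([578.6,247,195],downR(20.3))
E
```

```text
gap 0.72418 sd 0.00031 F [-0.02  0.15 -2.55] t 31.1 p [598.5 -12.5  64.9]
offset [0.1159, -0.2169, 0.418] rot [0.0008, -0.0153, 0.0019] dist 291.0 deg 0.4
```

servo_tool([
  {"offset": [0,-0.012,0],"rot": [0,0,0],"hand": 0.279},
  {"offset": [0,-0.036,0],"rot": [0,0,0],"hand": 0.279},
  {"offset": [0,-0.07,0],"rot": [0,0,0],"hand": 0.279},
  {"offset": [0,-0.11,0],"rot": [0,0,0],"hand": 0.279},
  {"offset": [0,-0.15,0],"rot": [0,0,0],"hand": 0.279},
  {"offset": [0,-0.19,0],"rot": [0,0,0],"hand": 0.279},
  {"offset": [0,-0.21,0],"rot": [0,0,0],"hand": 0.279},
  {"offset": [0,-0.217,0],"rot": [0,0,0],"hand": 0.279},
])

```text
t: 31.9
position: [598.7, -12.5, 196.6]
ee_rot: [0.697, 0.123, -0.121, -0.696]
force: [0.7, -0.2, -3.5]
finger_gap: 0.72
```

```bash
python3 - <<'E'
from h import *
show()
go([578.6,247,193],downR(20.3))
E
```

```text
t 31.9 p [598.7 -12.5 196.6] yaw(x axis) 19.9 appr [ 0.003 -0.    -1.   ] F [ 0.7 -0.2 -3.5] gap 0.7196 q [ 0.14  0.8  -0.35  1.44  0.31  0.96  0.05]
offset [0.1154, 0.006, 0.4182] rot [0.0021, -0.0154, 0.0054] dist 260.3 deg 0.5
```

servo_tool([
  {"offset": [0.005,0.0003,0.018],"rot": [0.002,-0.015,0.005],"hand": 0.279},
  {"offset": [0.016,0.001,0.06],"rot": [0.002,-0.015,0.005],"hand": 0.279},
  {"offset": [0.034,0.002,0.125],"rot": [0.002,-0.015,0.005],"hand": 0.279},
  {"offset": [0.056,0.003,0.205],"rot": [0.002,-0.015,0.005],"hand": 0.279},
  {"offset": [0.078,0.004,0.285],"rot": [0.002,-0.015,0.005],"hand": 0.279},
  {"offset": [0.098,0.005,0.355],"rot": [0.002,-0.015,0.005],"hand": 0.279},
  {"offset": [0.11,0.006,0.4],"rot": [0.002,-0.015,0.005],"hand": 0.279},
  {"offset": [0.1154,0.006,0.418],"rot": [0.002,-0.015,0.005],"hand": 0.279},
])

```text
t: 32.7
position: [576.8, 251.0, 191.7]
ee_rot: [-0.695, -0.125, 0.127, 0.696]
force: [0.3, 0.1, -1.0]
finger_gap: 0.725
```

```bash
python3 - <<'E'
from h import *
import pickle
avg(3);show()
c=cap("wrist"); save(c,"w12"); s=cap("side"); save(s,"s12",200,120,160,170,4); t=cap("top"); pickle.dump((c,s,t),open("w12.pkl","wb"))
E
```

```text
gap 0.72368 sd 0.00213 F [-0.07  0.48 -2.7 ] t 32.85 p [578.3 246.9 192.1]
t 32.85 p [578.3 246.9 192.1] yaw(x axis) 20.3 appr [-0.001 -0.001 -1.   ] F [ 1.2 -1.  -2.9] gap 0.7266 q [-0.32  0.85 -0.31  1.32  0.27  1.02 -0.32]
```

View pics/w12.png

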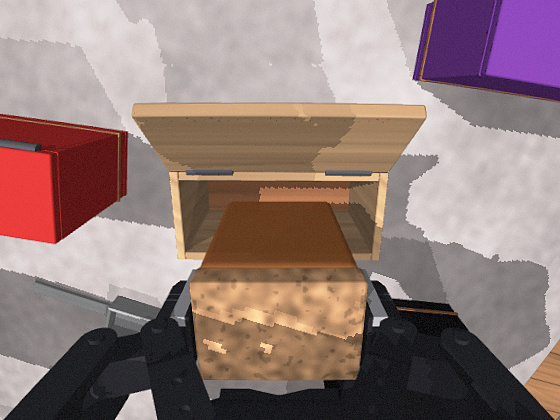

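View pics/s12.png

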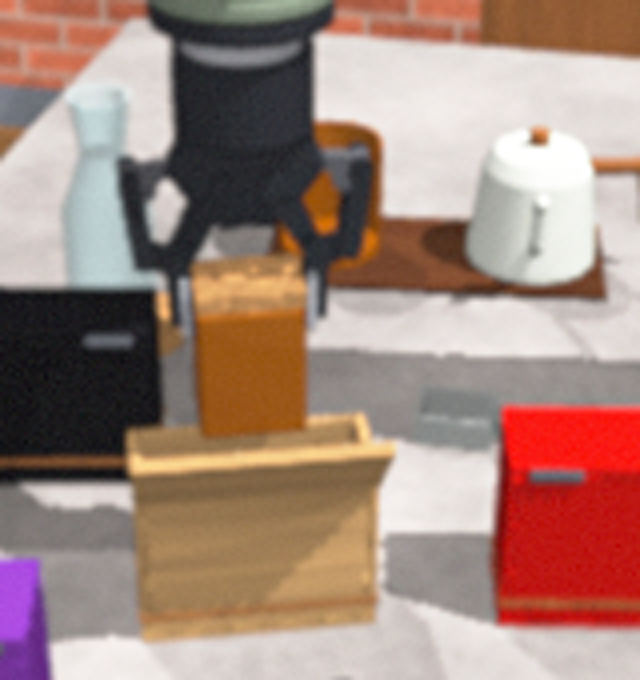

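```bash
python3 - <<'E'
from h import *
import pickle
c,s,t=pickle.load(open("w12.pkl","rb")); save(c,"w12b",160,150,240,130,3.3)
save(t,"t12",155,150,110,100,6)
E
```

```text
(no output)
```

View pics/w12b.png

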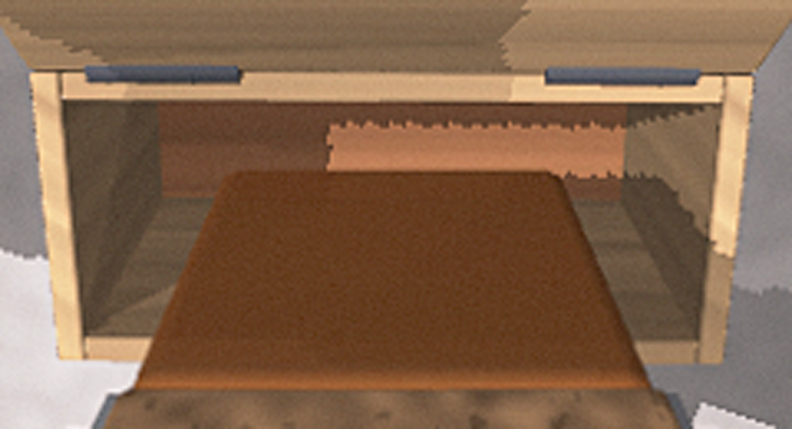

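View pics/t12.png

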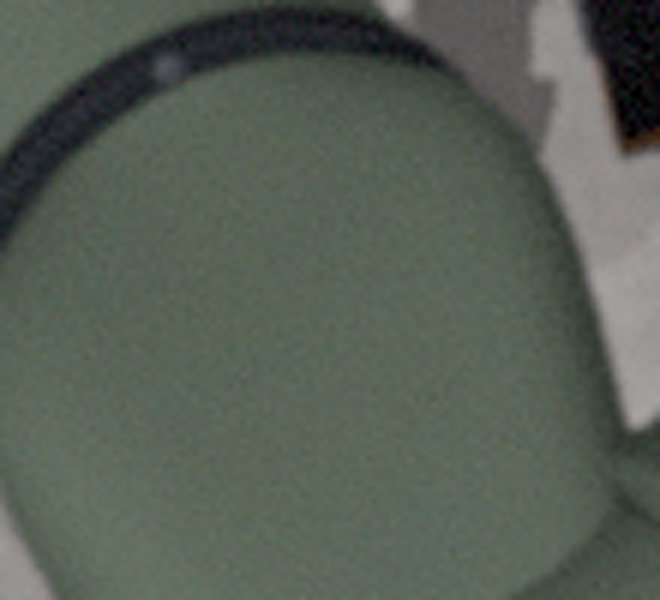

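```bash
python3 - <<'E'
from h import *
import pickle
c,s,t=pickle.load(open("w12.pkl","rb"))
def un(p): return (np.array(p,float)+.5)/3.3-.5+np.array([160,150])
a=np.radians(20.3); ex=np.array([np.cos(a),np.sin(a)]);ey=np.array([-ex[1],ex[0]]); T=np.array([578.3,246.9])
def loc(name,p,z):
    P=plane(c,un(p),z)[:,:2]-T; print(name,np.c_[P@ex,P@ey].round(1).tolist()); return np.c_[P@ex,P@ey]
i=loc('inner rim',[(64,101),(722,103),(700,340),(85,338)],114); print(i.mean(0), i[:2,1].mean()-i[2:,1].mean())
o=loc('outer rim',[(33,73),(752,76),(722,362),(58,358)],114); print(o.mean(0))
j=loc('jar bottom +y',[(228,171),(557,173)],136.8)
j2=loc('jar top +y',[(132,388),(652,390)],231.8); 
print('box slope deg',np.degrees(np.arctan2(o[2,1]-o[3,1],o[2,0]-o[3,0])),np.degrees(np.arctan2(o[1,1]-o[0,1],o[1,0]-o[0,0])), 'jar',np.degrees(np.arctan2(j[1,1]-j[0,1],j[1,0]-j[0,0])))
E
```

```text
inner rim [[-64.8, 27.5], [66.3, 27.3], [66.5, -24.9], [-65.1, -24.7]]
[0.72274276 1.30907975] 52.19472837972033
outer rim [[-70.5, 33.2], [71.8, 32.8], [71.8, -30.2], [-71.5, -29.5]]
[0.41271953 1.59455053]
jar bottom +y [[-29.2, 20.2], [30.5, 19.9]]
jar top +y [[-25.7, 27.6], [27.1, 27.5]]
box slope deg -0.2766694993186314 -0.16091435389374226 jar -0.2752216631263202
```

servo_tool([
  {"offset": [0.0008,0.008,0.0037],"rot": [0,0.006,0],"hand": 0.279},
  {"offset": [0.0008,0.02,0.0037],"rot": [0,0.006,0],"hand": 0.279},
  {"offset": [0.0008,0.03,0.0037],"rot": [0,0.006,0],"hand": 0.279},
  {"offset": [0.0008,0.034,0.0037],"rot": [0,0.006,0],"hand": 0.279},
  {"offset": [0.0008,0.034,0.0037],"rot": [0,0.006,0],"hand": 0.279},
])

```text
t: 33.5
position: [578.5, 247.5, 171.9]
ee_rot: [0.697, 0.123, -0.123, -0.696]
force: [-0.2, -0.5, -2.5]
finger_gap: 0.729
```

```bash
python3 - <<'E'
from h import *
import pickle
c=cap("wrist");show(); save(c,"w13b",160,150,240,130,3.3); pickle.dump((c,manip.read_state()),open("w13.pkl","wb"))
E
```

```text
t 33.55 p [578.6 247.6 172.3] yaw(x axis) 20.0 appr [-0.    -0.001 -1.   ] F [-0.1  0.4 -1.7] gap 0.7224 q [-0.32  0.87 -0.31  1.34  0.28  0.98 -0.33]
```

View pics/w13b.png

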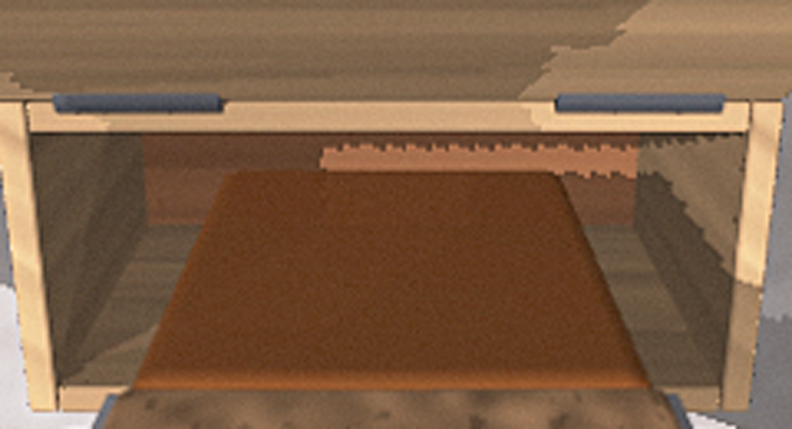

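```bash
python3 - <<'E'
from h import *
import pickle
c,s=pickle.load(open("w13.pkl","rb"))
def un(p): return (np.array(p,float)+.5)/3.3-.5+np.array([160,150])
a=np.radians(20.1); ex=np.array([np.cos(a),np.sin(a)]);ey=np.array([-ex[1],ex[0]]); T=s['position'][:2]
def loc(name,p,z):
    P=plane(c,un(p),z)[:,:2]-T; print(name,np.c_[P@ex,P@ey].round(1).tolist()); return np.c_[P@ex,P@ey]
i=loc('inner rim',[(35,133),(748,134),(720,387),(62,387)],114); print(i.mean(0), i[:2,1].mean()-i[2:,1].mean())
o=loc('outer rim',[(-3,101),(782,102),(752,411),(31,410)],114); print(o.mean(0))
j=loc('jar bottom +y',[(228,171),(557,172)],117)
E
```

```text
inner rim [[-64.7, 26.7], [65.6, 26.5], [65.3, -25.4], [-64.8, -25.4]]
[0.35340039 0.58729555] 52.055829504623155
outer rim [[-71.1, 32.8], [71.2, 32.5], [72.4, -30.9], [-71.6, -30.7]]
[0.21974746 0.9362605 ]
jar bottom +y [[-29.1, 20.4], [30.4, 20.2]]
```

servo_tool([
  {"offset": [0,0,0.0025],"rot": [0,0,0],"hand": 0.279},
  {"offset": [0,0,0.0025],"rot": [0,0,0],"hand": 0.279},
  {"offset": [0,0,0.0025],"rot": [0,0,0],"hand": 0.279},
])

```text
t: 33.85
position: [578.1, 249.1, 172.4]
ee_rot: [0.697, 0.123, -0.123, -0.696]
force: [0.1, -0.0, -2.2]
finger_gap: 0.721
```

```bash
python3 - <<'E'
from h import *
show()
a=np.radians(20.1); ey=np.array([-np.sin(a),np.cos(a)]); s,p,r=st(); print((p[:2]-[578.6,247.6])@ey)
avg(2); s,p,r=st(); print((p[:2]-[578.6,247.6])@ey)
E
```

```text
t 33.85 p [578.1 249.1 172.4] yaw(x axis) 20.0 appr [ 0.    -0.001 -1.   ] F [ 0.1 -0.  -2.2] gap 0.7212 q [-0.32  0.87 -0.31  1.34  0.28  0.98 -0.33]
1.6097160900936651
gap 0.72594 sd 0.00087 F [ 0.2   0.28 -1.81] t 33.95 p [578.2 249.  172.3]
1.469351498976625
```

servo_tool([
  {"offset": [0,0.006,0],"rot": [0,0,0],"hand": 0.279},
  {"offset": [0,0.016,0],"rot": [0,0,0],"hand": 0.279},
  {"offset": [0,0.026,0],"rot": [0,0,0],"hand": 0.279},
  {"offset": [0,0.034,0],"rot": [0,0,0],"hand": 0.279},
  {"offset": [0,0.038,0],"rot": [0,0,0],"hand": 0.279},
  {"offset": [0,0.038,0],"rot": [0,0,0],"hand": 0.279},
])

```text
t: 34.55
position: [578.0, 248.9, 149.2]
ee_rot: [0.697, 0.123, -0.123, -0.696]
force: [-0.1, -0.2, -1.6]
finger_gap: 0.723
```

```bash
python3 - <<'E'
from h import *
show(); go([578.2,249,148],downR(20.2)); c=cap("wrist"); save(c,"w14"); save(cap("side"),"s14",200,120,160,170,4)
E
```

```text
t 34.55 p [578.  248.9 149.2] yaw(x axis) 20.0 appr [-0.    -0.001 -1.   ] F [-0.1 -0.2 -1.6] gap 0.7228 q [-0.32  0.9  -0.3   1.36  0.29  0.93 -0.34]
offset [0.0003, 0.0019, 0.0] rot [0.0017, -0.0061, -0.0017] dist 1.2 deg 0.2
```

View pics/w14.png

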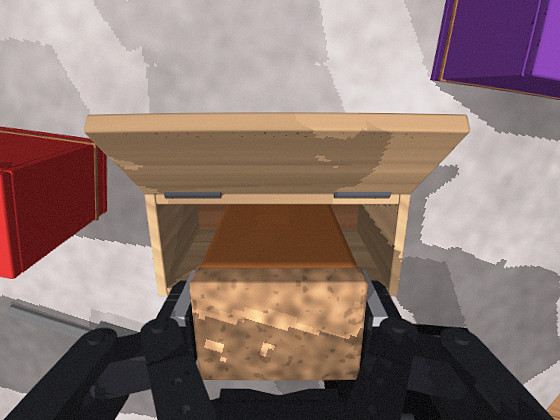

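View pics/s14.png

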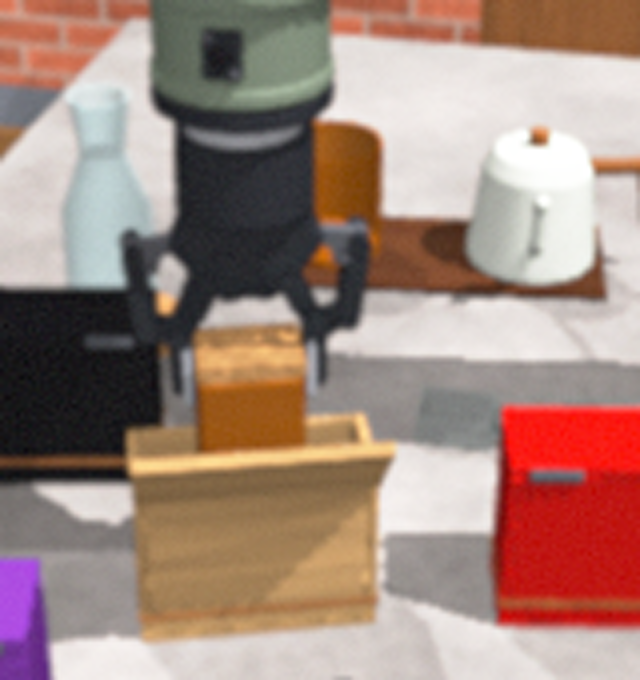

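servo_tool([
  {"offset": [0.0003,0.01,0.0001],"rot": [0,-0.005,0],"hand": 0.279},
  {"offset": [0.0003,0.028,0.0001],"rot": [0,-0.005,0],"hand": 0.279},
  {"offset": [0.0003,0.048,0.0001],"rot": [0,-0.005,0],"hand": 0.279},
  {"offset": [0.0003,0.066,0.0001],"rot": [0,-0.005,0],"hand": 0.279},
  {"offset": [0.0003,0.08,0.0001],"rot": [0,-0.005,0],"hand": 0.279},
  {"offset": [0.0003,0.084,0.0001],"rot": [0,-0.005,0],"hand": 0.279},
])

```text
t: 35.25
position: [578.0, 249.0, 98.0]
ee_rot: [0.697, 0.123, -0.124, -0.696]
force: [-0.1, -0.4, -1.7]
finger_gap: 0.726
```

```bash
python3 - <<'E'
from h import *
show(); go([578.2,249,66],downR(20.2)); save(cap("side"),"s15",200,120,160,170,4)
E
```

```text
t 35.25 p [578. 249.  98.] yaw(x axis) 20.2 appr [-0.001 -0.001 -1.   ] F [-0.1 -0.4 -1.7] gap 0.7258 q [-0.33  0.96 -0.28  1.4   0.32  0.82 -0.36]
offset [0.0004, 0.0533, -0.0] rot [0.0018, -0.0009, -0.0031] dist 32.0 deg 0.1
```

View pics/s15.png

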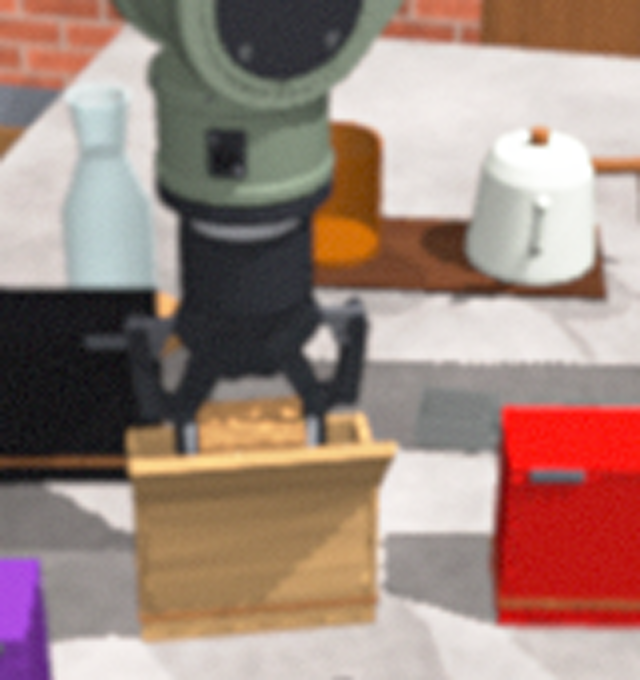

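servo_tool([
  {"offset": [0.0004,0.008,0],"rot": [0,0,0],"hand": 0.279},
  {"offset": [0.0004,0.02,0],"rot": [0,0,0],"hand": 0.279},
  {"offset": [0.0004,0.034,0],"rot": [0,0,0],"hand": 0.279},
  {"offset": [0.0004,0.046,0],"rot": [0,0,0],"hand": 0.279},
  {"offset": [0.0004,0.052,0],"rot": [0,0,0],"hand": 0.279},
  {"offset": [0.0004,0.0535,0],"rot": [0,0,0],"hand": 0.279},
])

```text
t: 35.9
position: [578.1, 249.0, 65.6]
ee_rot: [0.697, 0.123, -0.124, -0.696]
force: [-0.1, -0.2, -2.5]
finger_gap: 0.719
```

```bash
python3 - <<'E'
from h import *
avg(2); show(); save(cap("side"),"s16",200,120,160,170,4)
E
```

```text
gap 0.72348 sd 0.00485 F [-0.41 -0.16 -2.36] t 36.0 p [578.3 249.1  66.2]
t 36.0 p [578.3 249.1  66.2] yaw(x axis) 20.2 appr [-0.001 -0.001 -1.   ] F [-0.3 -0.3 -2.2] gap 0.7283 q [-0.34  1.01 -0.27  1.42  0.33  0.76 -0.38]
```

View pics/s16.png

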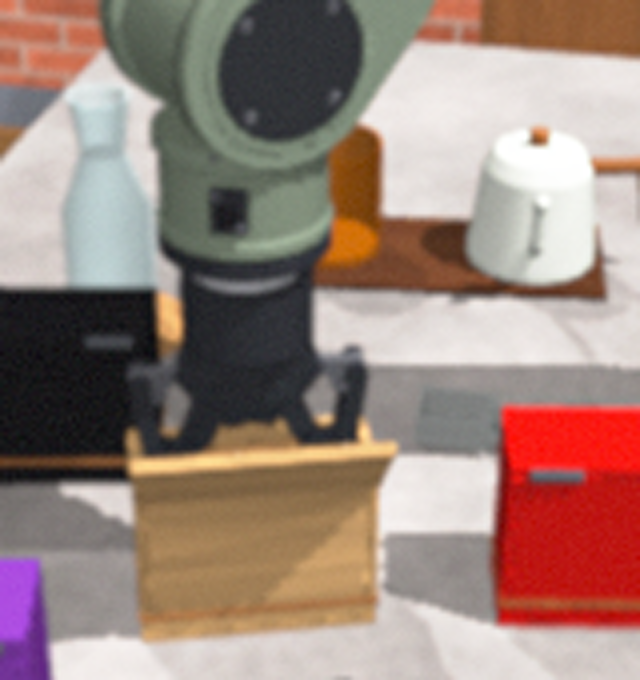

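servo_tool([
  {"offset": [0,0.002,0],"rot": [0,0,0],"hand": 0.279},
  {"offset": [0,0.004,0],"rot": [0,0,0],"hand": 0.279},
  {"offset": [0,0.0055,0],"rot": [0,0,0],"hand": 0.279},
  {"offset": [0,0.0055,0],"rot": [0,0,0],"hand": 0.279},
])

```text
t: 36.45
position: [578.4, 249.1, 63.0]
ee_rot: [0.697, 0.124, -0.124, -0.696]
force: [-0.2, -0.1, -2.1]
finger_gap: 0.724
```

servo_tool([
  {"offset": [0,0.001,0],"rot": [0,0,0],"hand": 0.279},
  {"offset": [0,0.0018,0],"rot": [0,0,0],"hand": 0.279},
  {"offset": [0,0.0018,0],"rot": [0,0,0],"hand": 0.279},
])

```text
t: 36.75
position: [578.3, 249.1, 61.8]
ee_rot: [0.697, 0.123, -0.124, -0.696]
force: [0.0, 0.1, -1.8]
finger_gap: 0.721
```

servo_tool([
  {"offset": [0,0.0007,0],"rot": [0,0,0],"hand": 0.279},
  {"offset": [0,0.0007,0],"rot": [0,0,0],"hand": 0.279},
])

```text
t: 36.95
position: [578.3, 249.1, 61.4]
ee_rot: [0.697, 0.123, -0.124, -0.696]
force: [-0.1, 1.2, -2.1]
finger_gap: 0.727
```

servo_tool([
  {"offset": [0,0.0004,0],"rot": [0,0,0],"hand": 0.279},
  {"offset": [0,0.0004,0],"rot": [0,0,0],"hand": 0.279},
])

```text
t: 37.15
position: [578.3, 249.1, 61.4]
ee_rot: [0.697, 0.124, -0.124, -0.696]
force: [-2.0, -0.8, 3.3]
finger_gap: 0.722
```

servo_tool([
  {"offset": [0,0,0],"rot": [0,0,0],"hand": 0.276},
  {"offset": [0,0,0],"rot": [0,0,0],"hand": 0.27},
  {"offset": [0,0,0],"rot": [0,0,0],"hand": 0.25},
  {"offset": [0,0,0],"rot": [0,0,0],"hand": 0.22},
  {"offset": [0,0,0],"rot": [0,0,0],"hand": 0.18},
  {"offset": [0,0,0],"rot": [0,0,0],"hand": 0.17},
])

```text
t: 37.75
position: [578.4, 249.1, 61.4]
ee_rot: [0.697, 0.124, -0.124, -0.696]
force: [-0.3, 1.4, 0.2]
finger_gap: 0.831
```

```bash
python3 - <<'E'
from h import *
avg(2); show(); c=cap("wrist"); save(c,"w17")
E
```

```text
gap 0.83178 sd 0.00188 F [ 0.19 -0.36 -0.46] t 37.85 p [578.4 249.1  61.4]
t 37.85 p [578.4 249.1  61.4] yaw(x axis) 20.2 appr [-0.001 -0.001 -1.   ] F [ 0.1  0.2 -0.3] gap 0.8337 q [-0.34  1.02 -0.27  1.42  0.34  0.75 -0.38]
```

View pics/w17.png

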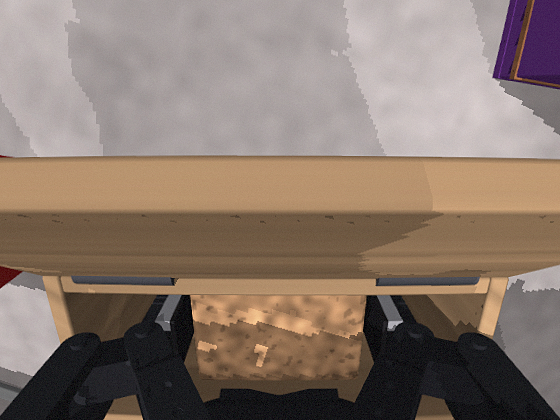

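Released, jar standing with clear space both ends. Raise straight up.

servo_tool([
  {"offset": [0,-0.01,0],"rot": [0,0,0],"hand": 0.17},
  {"offset": [0,-0.04,0],"rot": [0,0,0],"hand": 0.17},
  {"offset": [0,-0.09,0],"rot": [0,0,0],"hand": 0.17},
  {"offset": [0,-0.15,0],"rot": [0,0,0],"hand": 0.2},
  {"offset": [0,-0.21,0],"rot": [0,0,0],"hand": 0.5},
  {"offset": [0,-0.25,0],"rot": [0,0,0],"hand": 0.9},
  {"offset": [0,-0.26,0],"rot": [0,0,0],"hand": 1},
])

```text
t: 38.6
position: [579.1, 249.7, 220.6]
ee_rot: [-0.696, -0.125, 0.123, 0.696]
force: [-0.0, 0.8, -0.1]
finger_gap: 0.29
```

```bash
python3 - <<'E'
from h import *
show(); c=cap("wrist"); save(c,"w18")
E
```

```text
t 38.6 p [579.1 249.7 220.6] yaw(x axis) 20.2 appr [ 0.003  0.001 -1.   ] F [-0.   0.8 -0.1] gap 0.2901 q [-0.32  0.82 -0.32  1.27  0.26  1.09 -0.31]
```

View pics/w18.png

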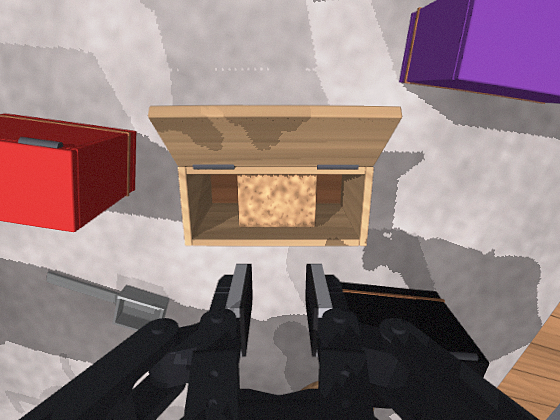

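servo_tool([
  {"offset": [0,-0.005,0.06],"rot": [0,0,0],"hand": 1},
  {"offset": [0,-0.005,0.13],"rot": [0,0,0],"hand": 1},
  {"offset": [0,0,0.186],"rot": [0,0,0],"hand": 1},
  {"offset": [0,0,0.19],"rot": [0,0,0],"hand": 1},
  {"offset": [0,0.03,0.19],"rot": [0,0,0],"hand": 1},
  {"offset": [0,0.08,0.19],"rot": [0,0,0],"hand": 1},
  {"offset": [0,0.13,0.19],"rot": [0,0,0],"hand": 1},
  {"offset": [0,0.143,0.19],"rot": [0,0,0],"hand": 1},
])

```text
t: 39.45
position: [538.9, 355.1, 130.5]
ee_rot: [0.697, 0.123, -0.125, -0.695]
force: [-1.4, -0.7, 0.3]
finger_gap: 0.001
```

```bash
cat >> h.py <<'E'
A=np.radians(20.2); EX=np.array([np.cos(A),np.sin(A)]); EY=np.array([-EX[1],EX[0]]); BC=np.array([578.5,247.8])
def bx():
    s,p,r=st(); d=p[:2]-BC; print('box x,y',(d@EX).round(1),(d@EY).round(1),'z',p[2].round(1)); return d@EX,d@EY,p[2]
def wp(pts,W=12):
    x,y,z=bx()
    for (Y,Z) in pts: print((Y,Z),'offset',[round(-x/600,4),round((z-Z)/600,4),round((Y+W-y)/600,4)])
E
python3 - <<'E'
from h import *
show(); bx(); avg(2); save(cap("side"),"s19",200,120,160,170,4); c=cap("wrist"); save(c,"w19")
wp([(82,134),(76,141),(66,149),(51.3,155),(40,156)])
E
```

```text
t 39.45 p [538.9 355.1 130.5] yaw(x axis) 20.2 appr [-0.002 -0.003 -1.   ] F [-1.4 -0.7  0.3] gap 0.0007 q [-0.51  0.94 -0.28  1.31  0.29  0.93 -0.5 ]
box x,y -0.1 114.4 z 130.5
gap -3e-05 sd 0.00164 F [ 0.2   0.41 -0.44] t 39.55 p [539.6 356.  133.1]
box x,y 1.8 115.4 z 135.0
(82, 134) offset [np.float64(-0.0029), np.float64(0.0017), np.float64(-0.0356)]
(76, 141) offset [np.float64(-0.0029), np.float64(-0.01), np.float64(-0.0456)]
(66, 149) offset [np.float64(-0.0029), np.float64(-0.0233), np.float64(-0.0623)]
(51.3, 155) offset [np.float64(-0.0029), np.float64(-0.0333), np.float64(-0.0868)]
(40, 156) offset [np.float64(-0.0029), np.float64(-0.035), np.float64(-0.1056)]
```

View pics/s19.png

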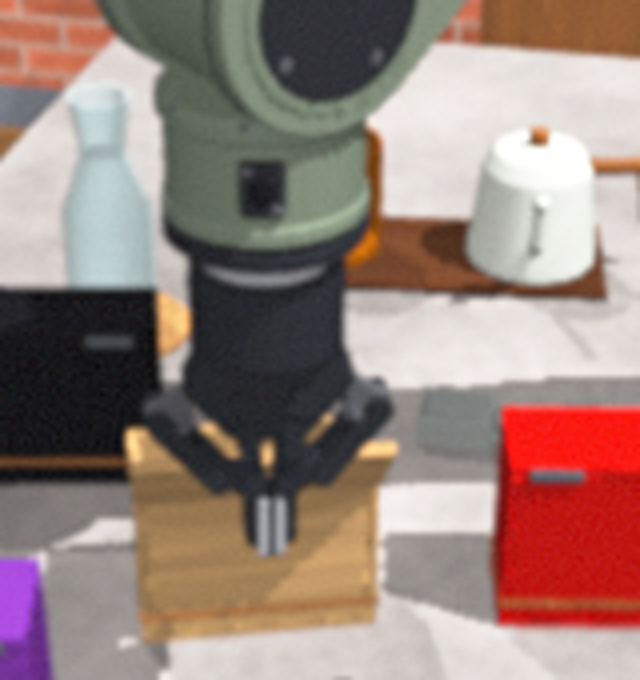

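View pics/w19.png

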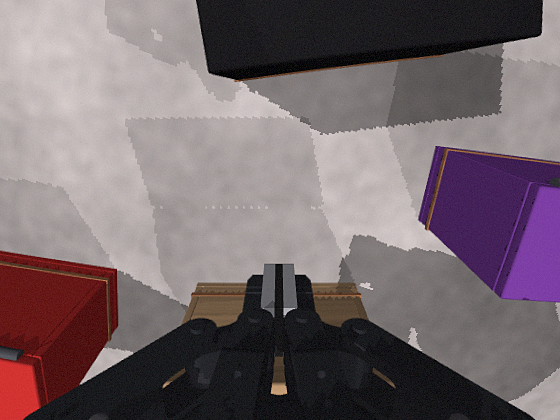

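servo_tool([
  {"offset": [-0.003,0.002,-0.018],"rot": [0,0,0],"hand": 1},
  {"offset": [-0.003,0.0015,-0.036],"rot": [0,0,0],"hand": 1},
  {"offset": [-0.003,-0.01,-0.046],"rot": [0,0,0],"hand": 1},
  {"offset": [-0.003,-0.017,-0.054],"rot": [0,0,0],"hand": 1},
  {"offset": [-0.003,-0.023,-0.062],"rot": [0,0,0],"hand": 1},
])

```text
t: 40.15
position: [551.7, 320.9, 149.7]
ee_rot: [-0.696, -0.125, 0.122, 0.697]
force: [-0.5, 0.4, -1.3]
finger_gap: -0.0
```

```bash
python3 - <<'E'
from h import *
show(); save(cap("side"),"s20",200,120,160,170,4)
wp([(51.3,155),(40,157),(28,158.5),(15,155)])
E
```

```text
t 40.15 p [551.7 320.9 149.7] yaw(x axis) 20.1 appr [ 0.004  0.002 -1.   ] F [-0.5  0.4 -1.3] gap -0.0004 q [-0.45  0.91 -0.29  1.33  0.29  0.94 -0.45]
box x,y 0.3 77.1 z 150.1
(51.3, 155) offset [np.float64(-0.0005), np.float64(-0.0082), np.float64(-0.023)]
(40, 157) offset [np.float64(-0.0005), np.float64(-0.0115), np.float64(-0.0418)]
(28, 158.5) offset [np.float64(-0.0005), np.float64(-0.014), np.float64(-0.0618)]
(15, 155) offset [np.float64(-0.0005), np.float64(-0.0082), np.float64(-0.0835)]
```

View pics/s20.png

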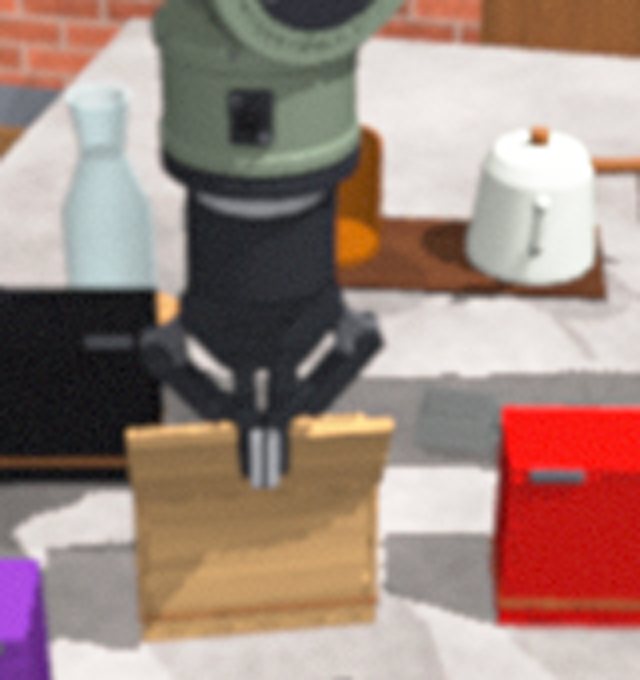

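Flap is following (edge rose). Continue along the arc.

servo_tool([
  {"offset": [0,-0.005,-0.011],"rot": [0,0,0],"hand": 1},
  {"offset": [0,-0.008,-0.023],"rot": [0,0,0],"hand": 1},
  {"offset": [0,-0.0105,-0.033],"rot": [0,0,0],"hand": 1},
  {"offset": [0,-0.012,-0.043],"rot": [0,0,0],"hand": 1},
  {"offset": [0,-0.014,-0.053],"rot": [0,0,0],"hand": 1},
  {"offset": [0,-0.014,-0.063],"rot": [0,0,0],"hand": 1},
])

```text
t: 40.8
position: [565.2, 284.2, 158.5]
ee_rot: [-0.696, -0.125, 0.122, 0.696]
force: [-0.0, 1.2, -0.4]
finger_gap: 0.003
```

```bash
python3 - <<'E'
from h import *
show(); save(cap("side"),"s21",200,120,160,170,4)
wp([(28,158.5),(21,157.5),(15,155),(9,152),(3.5,148.5),(-1,144),(-5.4,138.5),(-9.5,130.5),(-12,122)])
E
```

```text
t 40.8 p [565.2 284.2 158.5] yaw(x axis) 20.1 appr [ 0.004  0.001 -1.   ] F [-0.   1.2 -0.4] gap 0.003 q [-0.38  0.89 -0.3   1.35  0.29  0.95 -0.4 ]
box x,y 0.2 37.6 z 158.4
(28, 158.5) offset [np.float64(-0.0003), np.float64(-0.0002), np.float64(0.0041)]
(21, 157.5) offset [np.float64(-0.0003), np.float64(0.0014), np.float64(-0.0076)]
(15, 155) offset [np.float64(-0.0003), np.float64(0.0056), np.float64(-0.0176)]
(9, 152) offset [np.float64(-0.0003), np.float64(0.0106), np.float64(-0.0276)]
(3.5, 148.5) offset [np.float64(-0.0003), np.float64(0.0164), np.float64(-0.0368)]
(-1, 144) offset [np.float64(-0.0003), np.float64(0.0239), np.float64(-0.0443)]
(-5.4, 138.5) offset [np.float64(-0.0003), np.float64(0.0331), np.float64(-0.0516)]
(-9.5, 130.5) offset [np.float64(-0.0003), np.float64(0.0464), np.float64(-0.0584)]
(-12, 122) offset [np.float64(-0.0003), np.float64(0.0606), np.float64(-0.0626)]
```

View pics/s21.png

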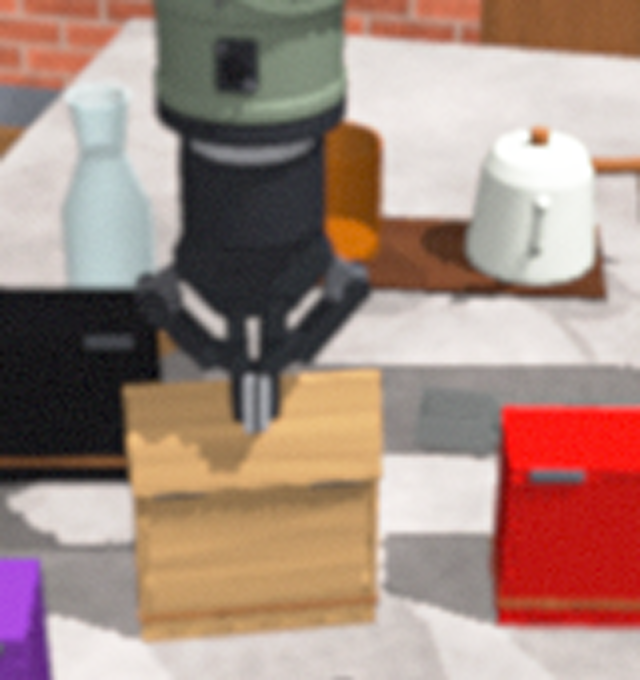

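servo_tool([
  {"offset": [0,0.0014,-0.008],"rot": [0,0,0],"hand": 1},
  {"offset": [0,0.0056,-0.018],"rot": [0,0,0],"hand": 1},
  {"offset": [0,0.0106,-0.028],"rot": [0,0,0],"hand": 1},
  {"offset": [0,0.0164,-0.037],"rot": [0,0,0],"hand": 1},
  {"offset": [0,0.024,-0.045],"rot": [0,0,0],"hand": 1},
  {"offset": [0,0.033,-0.052],"rot": [0,0,0],"hand": 1},
  {"offset": [0,0.042,-0.057],"rot": [0,0,0],"hand": 1},
  {"offset": [0,0.047,-0.059],"rot": [0,0,0],"hand": 1},
])

```text
t: 41.65
position: [577.9, 249.4, 129.5]
ee_rot: [0.697, 0.124, -0.122, -0.696]
force: [-0.5, -1.4, 0.7]
finger_gap: 0.001
```

```bash
python3 - <<'E'
from h import *
show(); save(cap("side"),"s22",200,120,160,170,4)
wp([(-9.5,130.5),(-12,126),(-12,123)])
E
```

```text
t 41.65 p [577.9 249.4 129.5] yaw(x axis) 20.0 appr [ 0.004 -0.    -1.   ] F [-0.5 -1.4  0.7] gap 0.001 q [-0.32  0.92 -0.3   1.39  0.31  0.88 -0.36]
box x,y -0.1 1.7 z 129.2
(-9.5, 130.5) offset [np.float64(0.0001), np.float64(-0.0021), np.float64(0.0014)]
(-12, 126) offset [np.float64(0.0001), np.float64(0.0054), np.float64(-0.0028)]
(-12, 123) offset [np.float64(0.0001), np.float64(0.0104), np.float64(-0.0028)]
```

View pics/s22.png

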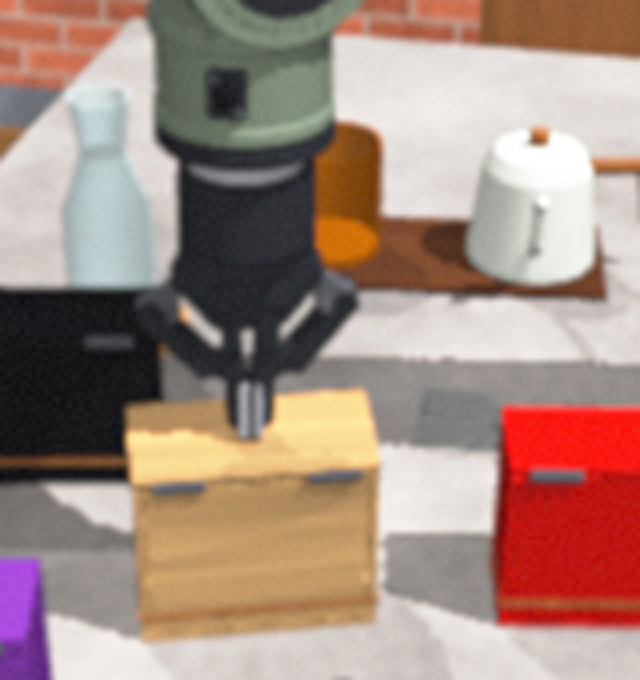

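Now press the last bit gently (stop near z≈122).

servo_tool([
  {"offset": [0,0.003,-0.005],"rot": [0,0,0],"hand": 1},
  {"offset": [0,0.006,-0.01],"rot": [0,0,0],"hand": 1},
  {"offset": [0,0.0085,-0.015],"rot": [0,0,0],"hand": 1},
  {"offset": [0,0.0105,-0.02],"rot": [0,0,0],"hand": 1},
  {"offset": [0,0.0105,-0.02],"rot": [0,0,0],"hand": 1},
])

```text
t: 42.2
position: [582.2, 237.5, 122.8]
ee_rot: [0.697, 0.124, -0.122, -0.696]
force: [-0.3, 0.4, 0.1]
finger_gap: 0.001
```

servo_tool([
  {"offset": [0,0.0008,0],"rot": [0,0,0],"hand": 1},
  {"offset": [0,0.0012,0],"rot": [0,0,0],"hand": 1},
])

```text
t: 42.4
position: [582.2, 237.5, 122.1]
ee_rot: [0.697, 0.124, -0.122, -0.696]
force: [-0.3, -1.1, 2.7]
finger_gap: -0.004
```

servo_tool([
  {"offset": [0,0.0004,0],"rot": [0,0,0],"hand": 1},
  {"offset": [0,0.0006,0],"rot": [0,0,0],"hand": 1},
])

```text
t: 42.6
position: [582.2, 237.5, 122.1]
ee_rot: [0.697, 0.124, -0.122, -0.696]
force: [-2.9, -1.6, 6.8]
finger_gap: -0.001
```

servo_tool([
  {"offset": [0,-0.02,0],"rot": [0,0,0],"hand": 1},
  {"offset": [0,-0.08,0],"rot": [0,0,0],"hand": 1},
  {"offset": [0,-0.15,0],"rot": [0,0,0],"hand": 0.8},
  {"offset": [0,-0.18,-0.05],"rot": [0,0,0],"hand": 0.5},
  {"offset": [0,-0.18,-0.12],"rot": [0,0,0],"hand": 0.2},
  {"offset": [0,-0.18,-0.19],"rot": [0,0,0],"hand": 0},
  {"offset": [0,-0.18,-0.25],"rot": [0,0,0],"hand": 0},
  {"offset": [0,-0.18,-0.28],"rot": [0,0,0],"hand": 0},
])

```text
t: 43.4
position: [640.1, 76.2, 231.1]
ee_rot: [0.697, 0.123, -0.12, -0.696]
force: [-0.1, 0.4, 0.1]
finger_gap: 0.993
```

```bash
python3 - <<'E'
from h import *
import pickle
avg(3); s=cap("side"); save(s,"s23",200,120,160,170,4); t=cap("top"); save(t,"t23"); c=cap("wrist"); save(c,"w23"); pickle.dump((c,s,t),open("f.pkl","wb")); show()
E
```

```text
gap 0.99972 sd 0.00167 F [ 0.16 -0.74 -0.07] t 43.55 p [639.3  79.4 230.8]
t 43.7 p [638.9  81.3 230.7] yaw(x axis) 20.1 appr [ 0.004  0.    -1.   ] F [-0.   0.9  0. ] gap 0.9987 q [-0.03  0.84 -0.35  1.2   0.28  1.15 -0.04]
```

View pics/s23.png

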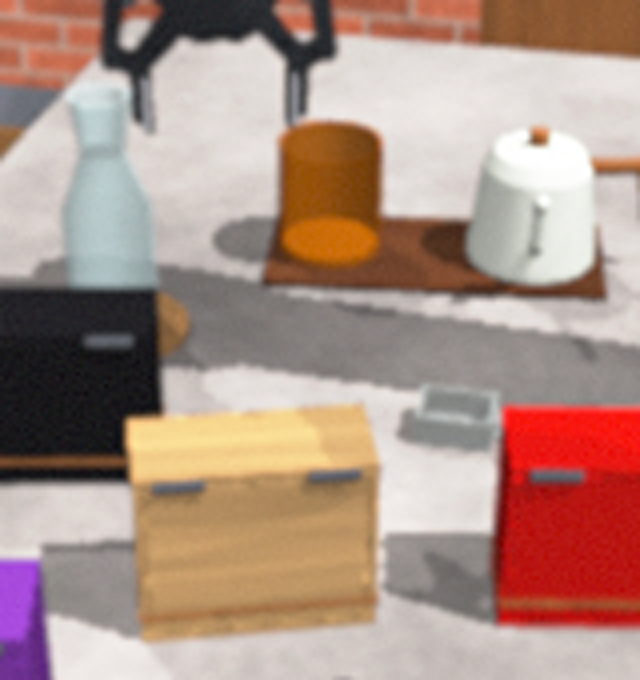

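View pics/t23.png

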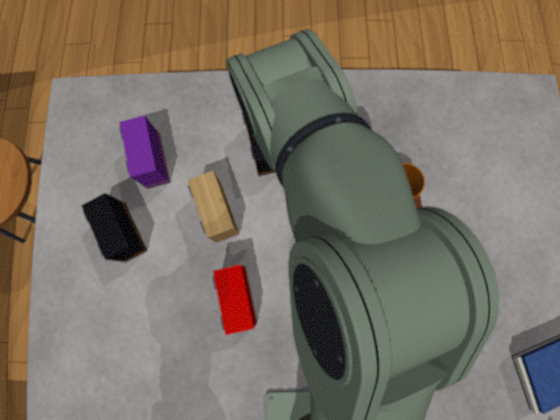

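View pics/w23.png

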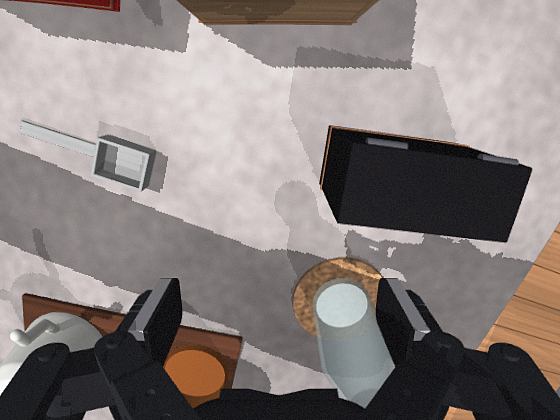

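```bash
python3 - <<'E'
from h import *
import pickle
c,s0=pickle.load(open('cs.pkl','rb')); _,s,t=pickle.load(open('f.pkl','rb'))
g=lambda im:cv2.cvtColor(im["image"],cv2.COLOR_RGB2GRAY).astype(np.float32)
for n,(x,y,w,h) in dict(round_jar=(268,148,30,40),kettle=(314,148,52,46),carafe=(214,138,26,56),scoop=(300,214,26,18)).items():
    a=g(s0)[y:y+h,x:x+w]; b=g(s)[y-6:y+h+6,x-6:x+w+6]; r=cv2.matchTemplate(b,a,cv2.TM_CCOEFF_NORMED); _,m,_,l=cv2.minMaxLoc(r); print(n,round(m,3),np.array(l)-6)
P=[[*(BC+sx*72*EX+sy*32*EY),122] for sx,sy in((-1,-1),(1,-1),(1,1),(-1,1))]
save(s,"s24",220,210,100,80,7,proj(s,P))
show()
E
```

```text
round_jar 0.864 [-1  0]
kettle 0.77 [0 0]
carafe 0.747 [0 1]
scoop 0.555 [0 0]
t 43.7 p [638.9  81.3 230.7] yaw(x axis) 20.1 appr [ 0.004  0.    -1.   ] F [-0.   0.9  0. ] gap 0.9987 q [-0.03  0.84 -0.35  1.2   0.28  1.15 -0.04]
```

View pics/s24.png

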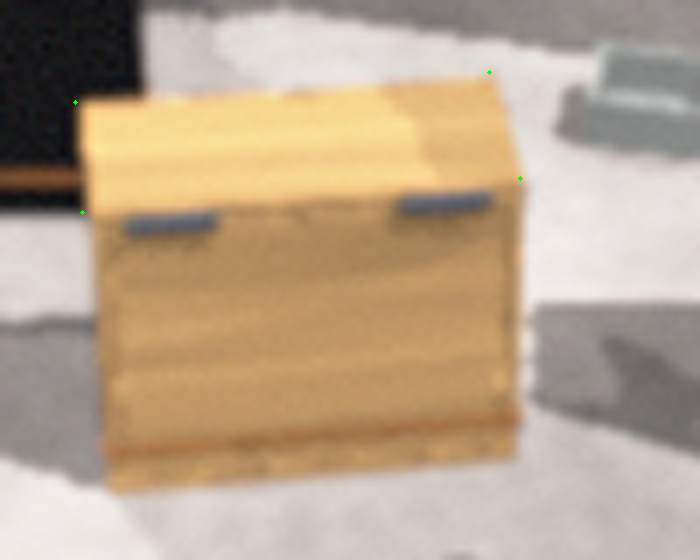

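servo_tool([
  {"offset": [0,0,0],"rot": [0,0,0],"hand": 0},
  {"offset": [0,0,0],"rot": [0,0,0],"hand": 0},
])

```text
t: 43.9
position: [638.7, 82.3, 230.9]
ee_rot: [0.696, 0.125, -0.123, -0.696]
force: [0.3, -0.1, -0.3]
finger_gap: 0.996
```

```bash
python3 - <<'E'
from h import *
show(); print(manip.hand_in())
E
```

```text
t 43.9 p [638.7  82.3 230.9] yaw(x axis) 20.2 appr [ 0.004  0.001 -1.   ] F [ 0.3 -0.1 -0.3] gap 0.9959 q [-0.03  0.84 -0.35  1.2   0.28  1.15 -0.04]
the job is handed in; nothing more can be done
None
```

The jar is standing upright on the bamboo box's floor with the flap shut over it, and I handed the job in at about 44 s. I lifted the jar across its 44 mm sides, set it on the table, regripped it by its narrow ends, and lowered it into the box. I then lifted the flap along its arc with the shut fingers and pressed it down.

**Last checks**
- **Jar:** a wrist picture after release shows it upright in the box, clear of both ends.
- **Flap:** the fingers met its top face at z = 122.1 mm, and 122 mm is shut. Its corners in the side view match the shut position to about 1–2 pixels.
- **Neighbours:** round jar, kettle, carafe and scoop lie within 1 pixel of their first side-view positions. The match scores were only 0.55–0.86, probably because the lighting and shadows changed.
- **Arm:** clear of everything, gripper open, no contact force.

**Less certain**
- **Grip force:** I could not measure it directly, so I judged it from how far the fingers were commanded past contact. I estimate about 7–11 N per pad. Just before the first lift it may have gone above 15 N for about 0.7 s, up to about 23 N by the pessimistic reading, until I eased it.
- **Set-down on the table:** the wrist force reached 16.8 N for a moment, under the 25 N limit. At the box floor it was about 3 N.

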